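Clear the chips off the case lid, then hold the lid at its balance point

ROBOT

A 6-joint arm with a two-finger parallel gripper is mounted at the origin on the work surface. World frame = base frame: x ahead of the robot, y to its left, z up, the work surface at z = 0. Lengths are in m, angles in rad, forces in N, time in s.
With the tool pointing down it reaches from about 0.275 to 0.85 m from the base axis. Payload 5.2 kg.
Tool frame: the origin (TCP) lies on the front face of the gripper's body, between the roots of the fingers; the fingertips stand 73 mm ahead of it and the grasp point (between the pads) lies 54 mm ahead of it; y points along the fingers, x is the direction in which the jaws open and shut, and the axes are right-handed (so a half turn about y gives the same grasp; the last joint's range is limited). The gripper opens to 85 mm and grips with 20 to 120 N. Pads are 22 mm wide; open, the fingers measure 114 mm over their backs; the gripper's body (76 mm by 85 mm) begins 54 mm behind the grasp point. The pads swing forward as they close: fully open they stand 13 mm farther back than shut.
Start: joints at [1.107, 0.259, 1.535, -0, 1.348, -0.203], TCP at [0.142, 0.531, 0.304] pointing down, gripper open.
Joint ranges: [-3.14, 3.14], [-0.91, 2.08], [0.19, 2.58], [-1.22, 4.36], [0.22, 2.71], [-3.12, 3.12]. Speed limits (rad/s): [2.57, 2.57, 3.14, 3.14, 3.14, 3.14].

INTERFACE

Orientations are given as a 3x3 rotation matrix whose columns are the frame's x, y, z axes.
In Python, from rig import readout, eyes, close_job gives the robot as it stands. The module is installed in compiled form; this text tells all that it offers.
- The arm moves only by the tool drive_tool, never from a script. Its argument "commands" is a list of rows, each a list of 7 numbers: the finger opening in m, from 0 to 0.0854, then the shift along the tool's x, y, z in m, then the turn, a rotation vector about the tool's x, y, z in rad. In form: [[gripper, dx, dy, dz, rx, ry, rz], ...]. A call has 1 to 8 rows; each row shifts and turns the commanded pose from where the row before left it, along the tool's axes as they then stand; what a row does not reach is not made up. A row lasts 1/12 s, in which the tool goes at most 41.7 mm and 7.16 degrees, less where a joint would pass 70% of its speed; a pose out of reach is approached as far as the arm can. A call is refused whole if a number of a shift passes 0.0417 or a number of a turn 0.125, either way. A call with a gripper value outside its range is refused whole. The fingers move at their own pace and stop on an object; "grip_force" is the grip in N (left out, the last holds). Time passes only in rows, so rows that do not move let the fingers close. It gives the time, the measured TCP pose, the force and the opening at its end, in the units of the state.
- readout.get_state(): the state, without advancing time (a new reading comes with each control period).
- eyes.snapshot(name): name is "scene" or "top" or "wrist"; returns the picture (480x640x3 uint8, blue, green, red); there is no depth.
- eyes.camera_model(name): a dict with "fx", "fy", "cx", "cy" (pixels), "origin" and "attitude" of the camera in the world. Camera axes: x right, y down, z forward; pixel columns grow to the right and rows downward; lengths in m; the calibration is good to about 2 mm. A picture is of the moment at which its call begins: read the wrist's pose just before it. camera_model takes no time and is no camera call; for the wrist camera it gives the pose at the moment of the call.
- close_job(): hands the job in, once; it reports no verdict.
The state is a dict: "time_s": time; "joint_pos": joint angles; "joint_velocities": joint speeds; "joint_efforts": joint torques, N m; "eef_pos": TCP position; "tcp_rot": TCP orientation; "wrist_force": force on the tool from outside, world axes, zero at the start; "moment": the same for the moment, N m; "gripper_width": finger opening in m.
Only numpy, scipy, OpenCV 4.12 (cv2) and the standard library are available. Lean on these libraries where they do the work, as an engineer would, in place of code of your own. Each camera call takes 0.05 s, during which the arm holds its last target.

TASK

Porcelain chips lie on the shut blue lid of the glass-cell case: take the orange scraper block, wipe all three off the lid into the yellow tray with it (do not touch the chips with the fingers), and stand the scraper back upright on its black mat. Only then swing the lid up by its black grip to upright, where it balances over its hinge, without letting it drop shut or go over backwards, and finish while still holding it there, still and upright, so that a colleague can fit the lid stay. Leave the other things on the bench where they are.

Things in the scene. Friction and masses are not known exactly. Their poses are not given: they have to be found in the camera images.
- case: Grey open-topped case fixed to the bench, 125 (x) x 165 (y) x 55 mm high, under the blue lid. Origin at the centre of its underside, on the bench; x points from the lid's grip side to the hinge side, y towards the tray, z up. The shut lid covers x from -67.5 to +62.5 mm and y from -87.5 to +87.5 mm in this frame; its flat top is 65 mm above the bench. Nothing stands up from the lid's top.
- lid (a joint): Hinge of the blue lid: 0 = shut (level, resting on the case), 1.571 = upright, where its weight is exactly above the hinge and it balances, 2.6 = end stop, fallen over backwards. The hinge turns almost freely and holds nothing by itself: left alone the lid falls shut below 1.571 and backwards above. The lid is a panel 130 x 175 x 10 mm, about 0.4 kg.
- lid_hinge (a point): Point on the lid's hinge line, half way along it. The hinge line runs along the case's y axis, at the case's +x edge, 60 mm above the bench, in the mid-plane of the lid's thickness.
- lid_grip (a point): Centre of the black grip of the lid: a round lug, 22 mm across and 20 mm wide along the case's y axis (pinch it across that width, e.g. straight from above; it can pivot between the finger pads as the lid swings). It stands out from the lid's free edge (case's -x side) in the lid's plane on an arm 12 mm wide, 8 mm thick; the centre is 40 mm beyond the edge and 170 mm from the hinge line. Height 60 mm with the lid shut, 230 mm with it upright.
- tray: Yellow open tray fixed to the bench beside the case, on its +y side, nearly touching it; 150 (x) x 160 (y) x 30 mm high, walls 4 mm. Origin at the centre of its underside, axes parallel to the case's. What is pushed over the lid's +y edge falls into it.
- mat: Black rubber mat fixed to the bench, 140 (x) x 100 (y) x 3 mm, the scraper's place. Origin at the centre of its underside.
- scraper: Loose scraper block, about 0.14 kg, standing upright on its mat. White blade below: 100 mm long (x), 14 mm thick (y), 22 mm high; orange grip block on it: 70 (x) x 24 (y) mm, from 20 to 62 mm above the blade's lower edge. Grip it across the 24 mm (y). Origin at the centre of the blade's lower edge, z up.
- chip0: White porcelain chip lying loose on the blue lid, 20 x 13 x 9 mm high, 12 g. Origin at the centre of its underside.
- chip1: White porcelain chip lying loose on the blue lid, 20 x 13 x 9 mm high, 12 g. Origin at the centre of its underside.
- chip2: White porcelain chip lying loose on the blue lid, 20 x 13 x 9 mm high, 12 g. Origin at the centre of its underside.
- amber_bottle: Bystander: brown glass bottle, 68 mm across, 170 mm high. Origin at the centre of its underside.
- beaker: Bystander: open glass beaker, 68 mm across, 85 mm high. Origin at the centre of its underside.
- flask: Bystander: conical glass flask, 76 mm across at the foot, 108 mm high. Origin at the centre of its underside.
- cap: Bystander: orange screw cap, 58 mm across, 14 mm high. Origin at the centre of its underside.
- jar: Bystander: white plastic jar, 68 mm across, 60 mm high. Origin at the centre of its underside.
- bulb: Bystander: teal rubber pipette bulb standing on end, 56 mm across, 75 mm high. Origin at the centre of its underside.
Mind the look-alikes: they are no part of the job. Of the things that look like the tray, the middle-sized one is meant.

How it is judged:
By the outcome, as a careful person would: the job done as asked, in the order asked, and still so for the second after the job is handed in, while the arm keeps its last pose, push and grip.
It also fails if it takes over 67 s, if anything falls off the work surface, if the arm or the gripper's body presses on something with over 40 N, if the wrist force passes 120 N, or if a joint passes its speed limit or range.

## Working session

There is one attempt and no reset: what is moved stays moved. The work goes in short steps, Python scripts to look and compute and a tool call to move; the robot and the scene stay as the last step left them, time stands still between calls to the robot, and variables do not carry over. Pictures are saved under pics/ and viewed, and the job is handed in when it is done.

Besides the shell and the picture viewer there is one more tool, called after "Call:" as a command line: name --pt "numbers of a row" for each row, then --argument value for the rest. drive_tool: Moves the arm, as the interface text tells. Its arguments: {"type":"object","properties":{"commands":{"type":"array","items":{"type":"array","items":{"type":"number"}}},"grip_force":{"type":"number"}},"required":["commands"]}

```bash
mkdir -p pics; cat > h.py <<'E'
import numpy as np, cv2
from rig import readout, eyes
def snap(n,f):
    im=eyes.snapshot(n); cv2.imwrite('pics/'+f,im); return im
def ray(cm,u,v,z):
    R=np.array(cm['attitude']);o=np.array(cm['origin'])
    d=R@np.array([(u-cm['cx'])/cm['fx'],(v-cm['cy'])/cm['fy'],1])
    return o+d*(z-o[2])/d[2]
def proj(cm,p):
    R=np.array(cm['attitude']);o=np.array(cm['origin'])
    c=R.T@(np.array(p)-o); return cm['fx']*c[0]/c[2]+cm['cx'],cm['fy']*c[1]/c[2]+cm['cy']
E
python3 - <<'E'
from h import *
np.set_printoptions(precision=4,suppress=True)
for k,v in readout.get_state().items(): print(k,np.array(v))
for n in('scene','top'):
    snap(n,n+'0.png'); print(n,eyes.camera_model(n))
E
```

```text
time_s 0.0
joint_pos [ 1.1072  0.2593  1.5361 -0.      1.348  -0.2028]
joint_velocities [ 0.     -0.0011  0.0018  0.0001  0.0025  0.0015]
joint_efforts [ -0.0008 -44.6018 -29.0568  -0.0005   0.012    0.    ]
eef_pos [0.1416 0.531  0.3031]
tcp_rot [[ 0.2578 -0.0008 -0.9662]
 [ 0.9662 -0.0017  0.2578]
 [-0.0018 -1.      0.0004]]
wrist_force [-0.7994 -0.0275  0.1898]
moment [ 0.0252  0.0268 -0.012 ]
gripper_width 0.08524879881069733
scene {'fx': 511.6064144422205, 'fy': 511.6064144422205, 'cx': 317.067254322899, 'cy': 236.21817734697945, 'origin': array([1.3154, 0.1414, 1.0944]), 'attitude': array([[-0.1308,  0.7751, -0.6182],
       [ 0.9914,  0.0982, -0.0867],
       [-0.0065, -0.6242, -0.7813]])}
top {'fx': 602.8480179919532, 'fy': 602.8480179919532, 'cx': 320.4908415942084, 'cy': 236.3120659281591, 'origin': array([0.4074, 0.0202, 1.4275]), 'attitude': array([[ 0.0139, -0.9971,  0.0742],
       [-0.9998, -0.0128,  0.0146],
       [-0.0136, -0.0744, -0.9971]])}
```

View pics/top0.png

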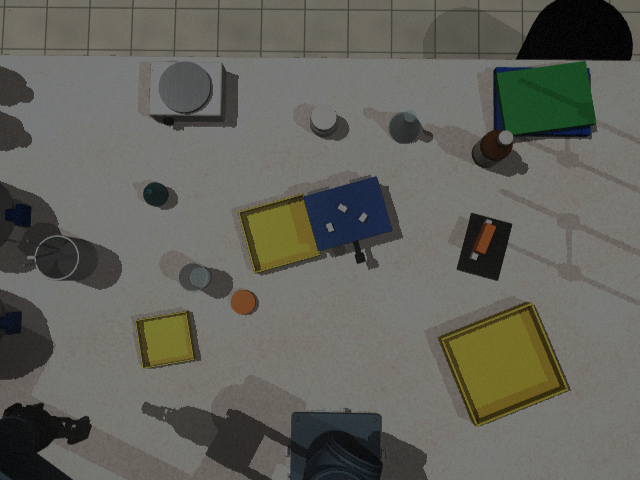

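View pics/scene0.png

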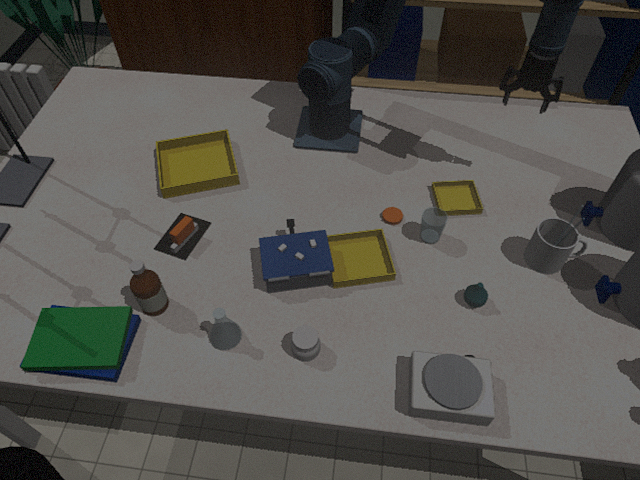

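The top view shows three yellow trays: small (165,340), middle beside the case (280,233) and large (503,362). The orange things are the scraper on its mat (485,238) and the cap (244,302). By the description I take the scraper on the black mat and the middle tray. I'll check this in close crops.

```bash
python3 - <<'E'
from h import *
im=cv2.imread('pics/top0.png')
a=cv2.resize(im[165:285,230:400],None,fx=4.7,fy=4.7,interpolation=cv2.INTER_CUBIC); a=np.clip(a*1.6,0,255).astype('uint8');cv2.imwrite('pics/c1.png',a)
a=cv2.resize(im[205:285,450:520],None,fx=7,fy=7,interpolation=cv2.INTER_CUBIC);a=np.clip(a*1.8,0,255).astype('uint8');cv2.imwrite('pics/c2.png',a)
E
```

```text
(no output)
```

View pics/c1.png

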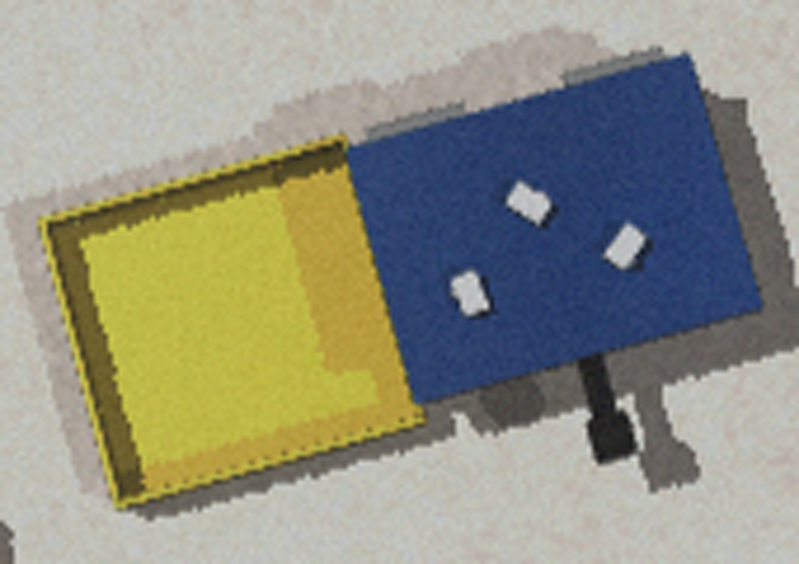

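View pics/c2.png

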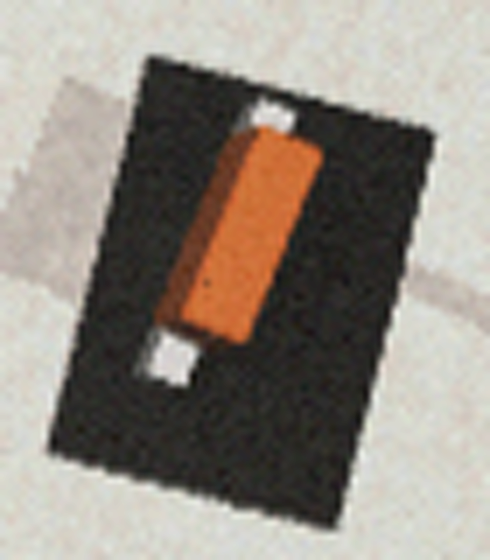

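```bash
python3 - <<'E'
from h import *
np.set_printoptions(precision=4,suppress=True)
cm=eyes.camera_model('top')
def P(l,s,ou,ov,z): return np.array([ray(cm,(u+.5)/s-.5+ou,(v+.5)/s-.5+ov,z) for u,v in l])
L=P([(348,147),(690,54),(763,307),(415,404)],4.7,230,165,.065); print(L)
hx=(L[0]+L[1])/2; gx=(L[2]+L[3])/2; ty=(L[0]+L[3])/2; ny=(L[1]+L[2])/2
print('len x',np.linalg.norm((hx-gx)[:2]),'y',np.linalg.norm((ty-ny)[:2]))
y=ty-ny;yaw=np.arctan2(-y[0],y[1]); x=hx-gx;yaw2=np.arctan2(x[1],x[0]);print('case yaw',yaw,yaw2)
c=L.mean(0);print('lid centre',c)
a=(yaw*175+yaw2*130)/305;R=np.array([[np.cos(a),-np.sin(a)],[np.sin(a),np.cos(a)]])
o=c[:2]-R@[-.0025,0];print('case',o,a)
G=P([(612,440)],4.7,230,165,.067);print('grip meas',G[0],'case frame',R.T@(G[0,:2]-o))
C=P([(529,202),(627,246),(470,294)],4.7,230,165,.074);print('chips',C,(C[:,:2]-o)@R)
T=P([(347,137),(42,222),(120,506),(424,418)],4.7,230,165,.03);print('tray case frame',(T[:,:2]-o)@R)
S=P([(262,127),(325,150),(247,345),(182,325)],7,450,205,.065);print('scr',S.mean(0));print(S)
for q in((S[0]+S[1]-S[2]-S[3])/2,):print('len',np.linalg.norm(q),'yaw',np.arctan2(q[1],q[0]))
B=P([(272,108),(168,366)],7,450,205,.025);print('blade',B,B.mean(0))
M=P([(148,55),(435,130),(338,530),(48,452)],7,450,205,.003);print('mat',M.mean(0));q=M[0]-M[3];print(np.arctan2(q[1],q[0]))
print('scene cross-check: grip',proj(eyes.camera_model('scene'),[*(o+R@[-.1075,0]),.071]),'scraper top',proj(eyes.camera_model('scene'),S.mean(0)))
E
```

```text
[[ 0.6007  0.0798  0.065 ]
 [ 0.6481 -0.0855  0.065 ]
 [ 0.5254 -0.1215  0.065 ]
 [ 0.4764  0.0455  0.065 ]]
len x 0.12842553684133778 y 0.1730236353621267
case yaw 0.2824654486701803 0.27703661279840774
lid centre [ 0.5627 -0.0204  0.065 ]
case [ 0.5651 -0.0197] 0.28015151862647397
grip meas [ 0.4602 -0.0493  0.067 ] case frame [-0.1089  0.0006]
chips [[ 0.5738 -0.0081  0.074 ]
 [ 0.5531 -0.0553  0.074 ]
 [ 0.5291  0.0197  0.074 ]] [[ 0.0117  0.0088]
 [-0.0213 -0.0309]
 [-0.0237  0.0479]]
tray case frame [[ 0.0719  0.0851]
 [ 0.071   0.2424]
 [-0.0755  0.241 ]
 [-0.0731  0.0849]]
scr [ 0.5089 -0.3333  0.065 ]
[[ 0.5445 -0.3361  0.065 ]
 [ 0.5373 -0.3563  0.065 ]
 [ 0.4739 -0.3308  0.065 ]
 [ 0.4801 -0.31    0.065 ]]
len 0.06888315277324417 yaw -0.3838070674803263
blade [[ 0.5549 -0.3499  0.025 ]
 [ 0.4686 -0.315   0.025 ]] [ 0.5117 -0.3324  0.025 ]
mat [ 0.4951 -0.3453  0.003 ]
-0.24816548581613015
scene cross-check: grip (np.float64(290.08100823492487), np.float64(220.37121663841634)) scraper top (np.float64(180.62937856065017), np.float64(225.11078936677234))
```

```bash
cat >> h.py <<'E'
from scipy.spatial.transform import Rotation as Ro
np.set_printoptions(precision=4,suppress=True)
O=np.array([.5651,-.0197]);A=.280
def c2w(x,y):
    return np.array([O[0]+np.cos(A)*x-np.sin(A)*y,O[1]+np.sin(A)*x+np.cos(A)*y])
def plan(pos,yaw):
    "tool down, jaws (tool x) along y axis of frame at yaw"
    s=readout.get_state();R=np.array(s['tcp_rot']);p=np.array(s['eef_pos'])
    X=np.array([-np.sin(yaw),np.cos(yaw),0]);Y=np.array([0,0,-1.]);T=np.column_stack([X,Y,np.cross(X,Y)])
    rv=Ro.from_matrix(R.T@T).as_rotvec()
    d=np.array(pos)-p
    print('t',round(s['time_s'],2),'pos',p,'w',round(s['gripper_width'],4),'F',np.array(s['wrist_force']))
    print('rotvec',rv,'n',np.abs(rv).max()/.12,'| shift in NEW axes',T.T@d,'| in present axes',R.T@d)
E
python3 -c "
from h import *
plan([.510,-.333,.20],-.384)"
```

```text
t 0.1 pos [0.1416 0.5311 0.3032] w 0.0853 F [-1.0835 -0.0473  0.1296]
rotvec [-0.0002  0.1232 -0.0017] n 1.026943496584272 | shift in NEW axes [-0.6631  0.1032 -0.6653] | in present axes [-0.7397  0.1042 -0.5787]
```

Call:
drive_tool --pt "0.085 0 0 0 0 0.123 0" --pt "0.085 -0.012 0 -0.012 0 0 0" --pt "0.085 -0.024 0.002 -0.024 0 0 0" --pt "0.085 -0.026 0.002 -0.026 0 0 0" --pt "0.085 -0.026 0.002 -0.026 0 0 0" --pt "0.085 -0.026 0.002 -0.026 0 0 0" --pt "0.085 -0.026 0.002 -0.026 0 0 0" --pt "0.085 -0.026 0.002 -0.026 0 0 0"

```text
time_s: 0.77
eef_pos: [0.2335, 0.3137, 0.2915]
tcp_rot: [[0.374, -0.0, -0.928], [0.928, -0.0, 0.374], [-0.0, -1.0, 0.0]]
wrist_force: [1.7, -0.6, 0.6]
gripper_width: 0.0848
```

Call:
drive_tool --pt "0.085 -0.026 0.002 -0.026 0 0 0" --pt "0.085 -0.026 0.002 -0.026 0 0 0" --pt "0.085 -0.026 0.002 -0.026 0 0 0" --pt "0.085 -0.026 0.002 -0.026 0 0 0" --pt "0.085 -0.026 0.002 -0.026 0 0 0" --pt "0.085 -0.026 0.002 -0.026 0 0 0" --pt "0.085 -0.026 0.002 -0.026 0 0 0" --pt "0.085 -0.026 0.002 -0.026 0 0 0"

```text
time_s: 1.43
eef_pos: [0.3485, 0.0428, 0.2758]
tcp_rot: [[0.375, 0.0, -0.927], [0.927, 0.0, 0.375], [0.0, -1.0, -0.0]]
wrist_force: [0.4, 0.6, -0.2]
gripper_width: 0.0851
```

Call:
drive_tool --pt "0.085 -0.026 0.002 -0.026 0 0 0" --pt "0.085 -0.026 0.002 -0.026 0 0 0" --pt "0.085 -0.026 0.002 -0.026 0 0 0" --pt "0.085 -0.026 0.002 -0.026 0 0 0" --pt "0.085 -0.026 0.002 -0.026 0 0 0" --pt "0.085 -0.026 0.002 -0.026 0 0 0" --pt "0.085 -0.026 0.002 -0.026 0 0 0" --pt "0.085 -0.012 0.002 -0.012 0 0 0"

```text
time_s: 2.1
eef_pos: [0.457, -0.212, 0.2594]
tcp_rot: [[0.377, 0.001, -0.926], [0.926, -0.002, 0.377], [-0.001, -1.0, -0.001]]
wrist_force: [1.0, -0.5, -0.0]
gripper_width: 0.0851
```

```bash
python3 -c "
from h import *
plan([.510,-.333,.20],-.384)"
```

```text
t 2.1 pos [ 0.457  -0.212   0.2594] w 0.0851 F [ 1.0105 -0.485  -0.0207]
rotvec [ 0.0012 -0.0021 -0.0011] n 0.017721380431404112 | shift in NEW axes [-0.0923  0.0594 -0.0945] | in present axes [-0.0921  0.0596 -0.0946]
```

Call:
drive_tool --pt "0.085 -0.02 0.01 -0.02 0 0 0" --pt "0.085 -0.02 0.01 -0.02 0 0 0" --pt "0.085 -0.02 0.01 -0.02 0 0 0" --pt "0.085 -0.016 0.01 -0.016 0 0 0" --pt "0.085 -0.008 0.01 -0.008 0 0 0" --pt "0.085 0 0.004 -0.002 0 0 0" --pt "0.085 0 0 0 0 0 0"

```text
time_s: 2.68
eef_pos: [0.5034, -0.3169, 0.2041]
tcp_rot: [[0.375, -0.003, -0.927], [0.927, 0.003, 0.375], [0.002, -1.0, 0.004]]
wrist_force: [-0.0, -0.5, -0.8]
gripper_width: 0.085
```

```bash
python3 -c "
from h import *
plan([.510,-.333,.20],-.384)
cm=eyes.camera_model('wrist');print(cm)
snap('wrist','w1.png')
for p in [(.5109,-.333,.065)]:print(proj(cm,p))"
```

```text
t 2.68 pos [ 0.5034 -0.3169  0.2041] w 0.085 F [-0.0399 -0.4648 -0.8036]
rotvec [-0.0038 -0.0002  0.0019] n 0.03161910912936192 | shift in NEW axes [-0.0124  0.0041 -0.0121] | in present axes [-0.0124  0.004  -0.0121]
{'fx': 359.6486102113227, 'fy': 359.6486102113227, 'cx': 320.1489365537178, 'cy': 240.207992255406, 'origin': array([ 0.4293, -0.2888,  0.2739]), 'attitude': array([[ 0.3754,  0.8824,  0.2836],
       [ 0.9269, -0.358 , -0.113 ],
       [ 0.0018,  0.3053, -0.9523]])}
(np.float64(303.24204051684217), np.float64(278.25577516051874))
```

View pics/w1.png

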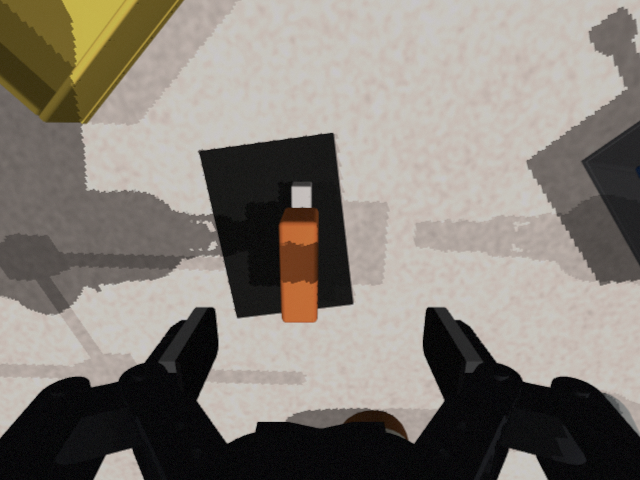

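The wrist view shows the orange block's top face at columns 282–318 and rows 219–321, lined up with the jaws. The black mat is beneath it and the bottle is at (370,425).

```bash
python3 -c "
from h import *
cm=eyes.camera_model('wrist')
q=np.array([ray(cm,u,v,.065) for u,v in [(282,219),(318,219),(283,321),(317,321)]]);print(q,q.mean(0))
cm=eyes.camera_model('top')
print('bottle',ray(cm,487,155,.0))
plan([*q.mean(0)[:2],.11],-.384)"
```

```text
[[ 0.471  -0.3297  0.065 ]
 [ 0.4791 -0.3096  0.065 ]
 [ 0.5348 -0.3572  0.065 ]
 [ 0.5432 -0.3364  0.065 ]] [ 0.507  -0.3332  0.065 ]
bottle [ 0.7136 -0.3542  0.    ]
t 2.73 pos [ 0.5035 -0.3166  0.2051] w 0.085 F [-0.3504  0.019  -0.4682]
rotvec [-0.0027  0.0005  0.0015] n 0.022664603276975958 | shift in NEW axes [-0.0142  0.0951 -0.0095] | in present axes [-0.0143  0.095  -0.0098]
```

Call:
drive_tool --pt "0.085 -0.007 0.01 -0.005 0 0 0" --pt "0.085 -0.007 0.018 -0.005 0 0 0" --pt "0.085 0 0.018 0 0 0 0" --pt "0.085 0 0.018 0 0 0 0" --pt "0.085 0 0.018 0 0 0 0" --pt "0.085 0 0.014 0 0 0 0" --pt "0.085 0 0.008 0 0 0 0" --pt "0.085 0 0 0 0 0 0"

```text
time_s: 3.4
eef_pos: [0.5074, -0.3335, 0.1004]
tcp_rot: [[0.374, -0.002, -0.928], [0.928, 0.002, 0.374], [0.001, -1.0, 0.003]]
wrist_force: [-0.7, -0.8, -0.2]
gripper_width: 0.0848
```

```bash
python3 -c "
from h import *
plan([.508,-.333,.101],-.384)"
```

```text
t 3.4 pos [ 0.5074 -0.3335  0.1004] w 0.0848 F [-0.7445 -0.8218 -0.2057]
rotvec [-0.0028  0.0009  0.0011] n 0.023679314900108026 | shift in NEW axes [ 0.0007 -0.0006 -0.0004] | in present axes [ 0.0007 -0.0006 -0.0004]
```

Call:
drive_tool --pt "0.05 0 0 0 0 0 0" --pt "0.035 0 0 0 0 0 0" --pt "0.018 0 0 0 0 0 0" --pt "0.01 0 0 0 0 0 0" --pt "0.01 0 0 0 0 0 0" --pt "0.01 0 0 0 0 0 0" --pt "0.01 0 0 0 0 0 0" --pt "0.01 0 0 0 0 0 0" --grip_force 50

```text
time_s: 4.07
eef_pos: [0.5084, -0.335, 0.1027]
tcp_rot: [[0.374, 0.001, -0.927], [0.927, -0.001, 0.374], [-0.0, -1.0, -0.001]]
wrist_force: [-0.7, 0.9, 5.4]
gripper_width: 0.0231
```

```bash
python3 -c "
from h import *
plan([.508,-.333,.101],-.384);snap('wrist','w2.png')"
```

```text
t 4.07 pos [ 0.5084 -0.335   0.1027] w 0.0231 F [-0.6622  0.9138  5.3851]
rotvec [ 0.0012  0.0002 -0.0004] n 0.010159161166591527 | shift in NEW axes [0.0017 0.0017 0.0012] | in present axes [0.0017 0.0017 0.0012]
```

View pics/w2.png

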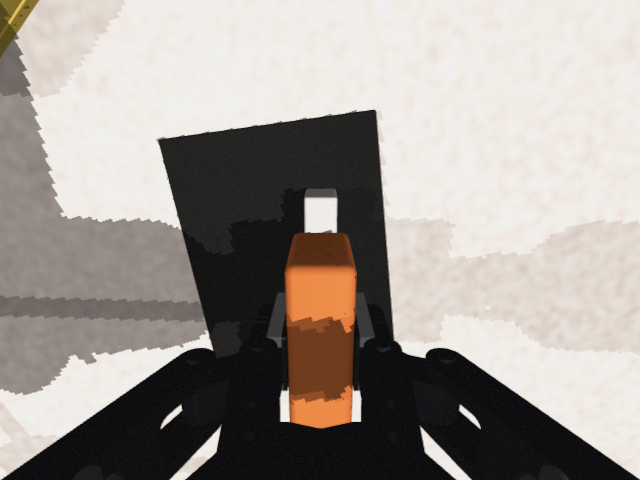

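The block is held at 23 mm opening and the blade is still square to the mat. Lifting.

Call:
drive_tool --pt "0.01 0 -0.008 0 0 0 0" --pt "0.01 0 -0.015 0 0 0 0" --pt "0.01 0 -0.02 0 0 0 0" --pt "0.01 0 -0.02 0 0 0 0" --pt "0.01 0 -0.02 0 0 0 0" --pt "0.01 0 -0.015 0 0 0 0" --pt "0.01 0 -0.007 0 0 0 0" --pt "0.01 0 0 0 0 0 0"

```text
time_s: 4.78
eef_pos: [0.5086, -0.3353, 0.2088]
tcp_rot: [[0.374, 0.002, -0.927], [0.927, -0.002, 0.374], [-0.001, -1.0, -0.003]]
wrist_force: [0.9, -0.7, -2.1]
gripper_width: 0.0231
```

Call:
drive_tool --pt "0.01 0 0 0 0 -0.07 0" --pt "0.01 0 0 0 0 -0.11 0" --pt "0.01 0 0 0 0 -0.11 0" --pt "0.01 0 0 0 0 -0.11 0" --pt "0.01 0 0 0 0 -0.11 0" --pt "0.01 0 0 0 0 -0.1 0" --pt "0.01 0 0 0 0 -0.054 0" --pt "0.01 0 0 0 0 0 0"

```text
time_s: 5.45
eef_pos: [0.5075, -0.3343, 0.2052]
tcp_rot: [[-0.278, -0.002, -0.96], [0.96, 0.002, -0.278], [0.003, -1.0, 0.002]]
wrist_force: [-0.2, -0.1, -0.6]
gripper_width: 0.0231
```

```bash
python3 -c "
from h import *
p=c2w(-.006,-.064);print(p)
plan([*p,.195],.28);snap('wrist','w3.png')"
```

```text
[ 0.577  -0.0829]
t 5.45 pos [ 0.5075 -0.3343  0.2052] w 0.0231 F [-0.2081 -0.1458 -0.5708]
rotvec [-0.0016  0.002   0.0026] n 0.021415638349051552 | shift in NEW axes [ 0.2224  0.0102 -0.1363] | in present axes [ 0.2221  0.0106 -0.1368]
```

View pics/w3.png

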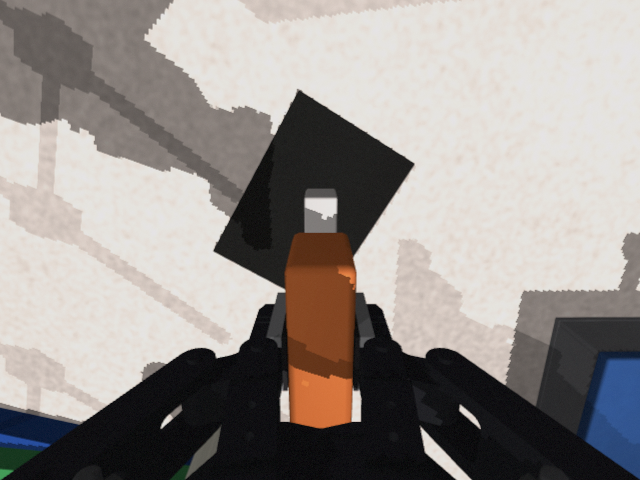

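Call:
drive_tool --pt "0.01 0.012 0 -0.007 0 0 0" --pt "0.01 0.025 0 -0.015 0 0 0" --pt "0.01 0.03 0 -0.019 0 0 0" --pt "0.01 0.03 0 -0.019 0 0 0" --pt "0.01 0.03 0 -0.019 0 0 0" --pt "0.01 0.03 0 -0.019 0 0 0" --pt "0.01 0.03 0.002 -0.019 0 0 0" --pt "0.01 0.022 0.004 -0.012 0 0 0"

```text
time_s: 6.17
eef_pos: [0.5748, -0.0944, 0.201]
tcp_rot: [[-0.276, 0.001, -0.961], [0.961, 0.001, -0.276], [0.001, -1.0, -0.001]]
wrist_force: [-0.4, -0.1, -1.5]
gripper_width: 0.0232
```

Call:
drive_tool --pt "0.01 0.013 0.004 -0.008 0 0 0" --pt "0.01 0 0 0 0 0 0" --pt "0.01 0 0 0 0 0 0"

```text
time_s: 6.42
eef_pos: [0.578, -0.0818, 0.1963]
tcp_rot: [[-0.278, -0.001, -0.961], [0.961, 0.0, -0.278], [0.001, -1.0, 0.001]]
wrist_force: [-0.5, -0.5, -2.3]
gripper_width: 0.0232
```

```bash
python3 -c "
from h import *
p=c2w(-.006,-.064)
plan([*p,.1655],.28);snap('wrist','w4.png');im=snap('scene','s4.png')
a=cv2.resize(im[170:330,220:420],None,fx=4,fy=4,interpolation=cv2.INTER_CUBIC);cv2.imwrite('pics/s4c.png',np.clip(a*1.5,0,255).astype('uint8'))"
```

```text
t 6.42 pos [ 0.578  -0.0818  0.1963] w 0.0232 F [-0.4576 -0.4731 -2.3062]
rotvec [-0.0012  0.0017  0.0007] n 0.01396344136571804 | shift in NEW axes [-0.0007  0.0308  0.0012] | in present axes [-0.0007  0.0308  0.0012]
```

View pics/w4.png

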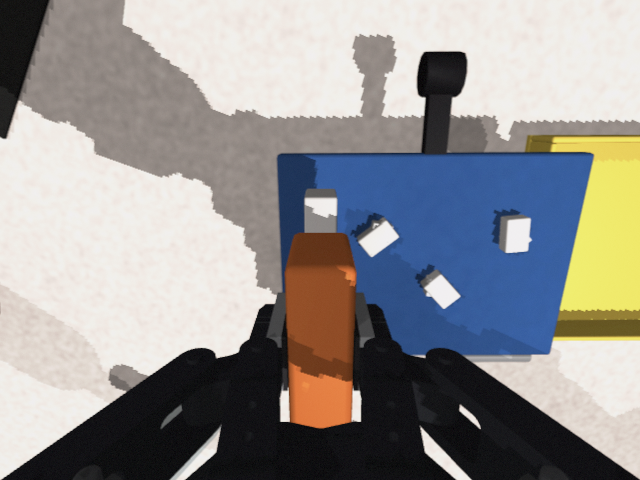

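View pics/s4c.png

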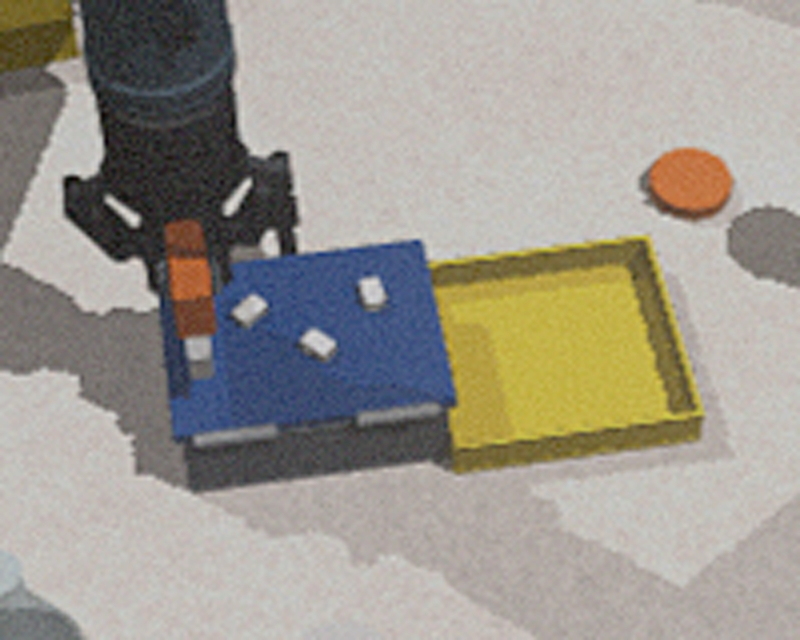

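The wrist view shows the blade (320,205) over the lid's -y end, with the chips ahead of it at (378,238), (440,290) and (515,233). The scene crop agrees. Lowering.

Call:
drive_tool --pt "0.01 0 0.008 0.001 0 0 0" --pt "0.01 0 0.01 0 0 0 0" --pt "0.01 0 0.007 0 0 0 0" --pt "0.01 0 0.003 0 0 0 0" --pt "0.01 0 0.001 0 0 0 0" --pt "0.01 0 0 0 0 0 0"

```text
time_s: 7.02
eef_pos: [0.5771, -0.084, 0.1672]
tcp_rot: [[-0.276, -0.001, -0.961], [0.961, 0.0, -0.276], [0.001, -1.0, 0.001]]
wrist_force: [0.6, 0.6, -2.3]
gripper_width: 0.0233
```

```bash
python3 -c "
from h import *
p=c2w(-.006,-.064)
plan([*p,.1655],.28)"
```

```text
t 7.02 pos [ 0.5771 -0.084   0.1672] w 0.0233 F [ 0.6334  0.6375 -2.3033]
rotvec [-0.001  -0.0004  0.0007] n 0.00804674900759357 | shift in NEW axes [ 0.0012  0.0017 -0.0002] | in present axes [ 0.0012  0.0017 -0.0002]
```

Call:
drive_tool --pt "0.01 0 0.0015 0 0 0 0" --pt "0.01 0.005 0 0 0 0 0" --pt "0.01 0.01 0 0 0 0 0" --pt "0.01 0.01 0 0 0 0 0" --pt "0.01 0.01 0 0 0 0 0" --pt "0.01 0.01 0 0 0 0 0" --pt "0.01 0.01 0 0 0 0 0" --pt "0.01 0.01 0 0 0 0 0"

```text
time_s: 7.68
eef_pos: [0.559, -0.02, 0.1666]
tcp_rot: [[-0.277, 0.0, -0.961], [0.961, -0.0, -0.277], [-0.0, -1.0, -0.0]]
wrist_force: [-0.1, -0.3, -0.9]
gripper_width: 0.0235
```

```bash
python3 -c "
from h import *
p=c2w(-.006,.11)
plan([*p,.1655],.28);snap('wrist','w5.png')"
```

```text
t 7.68 pos [ 0.559  -0.02    0.1666] w 0.0235 F [-0.0549 -0.3163 -0.9214]
rotvec [ 0.0001  0.0008 -0.0001] n 0.006933024797325661 | shift in NEW axes [0.1086 0.0011 0.0001] | in present axes [0.1086 0.0011 0.    ]
```

View pics/w5.png

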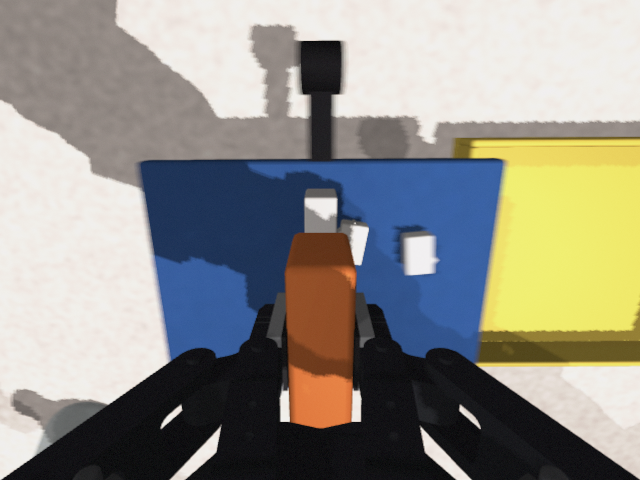

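One chip is riding ahead of the blade at (355,242) and another is at (418,253). The third is hidden under the gripper. Continuing.

Call:
drive_tool --pt "0.01 0.01 0 0 0 0 0" --pt "0.01 0.01 0 0 0 0 0" --pt "0.01 0.01 0 0 0 0 0" --pt "0.01 0.01 0 0 0 0 0" --pt "0.01 0.01 0 0 0 0 0" --pt "0.01 0.01 0 0 0 0 0" --pt "0.01 0.01 0 0 0 0 0" --pt "0.01 0.01 0 0 0 0 0"

```text
time_s: 8.4
eef_pos: [0.537, 0.0566, 0.1664]
tcp_rot: [[-0.277, -0.0, -0.961], [0.961, 0.0, -0.277], [0.0, -1.0, 0.0]]
wrist_force: [-0.4, -0.1, -2.5]
gripper_width: 0.0231
```

Call:
drive_tool --pt "0.01 0.01 0 0 0 0 0" --pt "0.01 0.01 0 0 0 0 0" --pt "0.01 0.01 0 0 0 0 0" --pt "0.01 0.002 0 0 0 0 0" --pt "0.01 0 0 0 0 0 0"

```text
time_s: 8.82
eef_pos: [0.5282, 0.0871, 0.1664]
tcp_rot: [[-0.278, -0.0, -0.961], [0.961, -0.0, -0.278], [0.0, -1.0, 0.0]]
wrist_force: [0.5, -0.8, -0.6]
gripper_width: 0.0235
```

```bash
python3 -c "
from h import *
p=c2w(-.006,.11)
plan([*p,.1655],.28);snap('wrist','w6.png');im=snap('scene','s6.png')
a=cv2.resize(im[170:330,220:420],None,fx=4,fy=4,interpolation=cv2.INTER_CUBIC);cv2.imwrite('pics/s6c.png',np.clip(a*1.5,0,255).astype('uint8'))"
```

```text
t 8.82 pos [0.5282 0.0871 0.1664] w 0.0235 F [ 0.4572 -0.7783 -0.6022]
rotvec [-0.0001  0.0015  0.    ] n 0.012853434934281016 | shift in NEW axes [-0.0029  0.0009  0.    ] | in present axes [-0.0029  0.0009  0.    ]
```

View pics/w6.png

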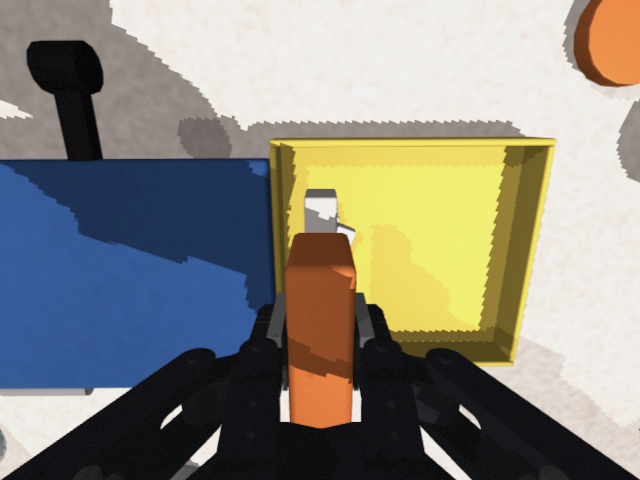

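View pics/s6c.png

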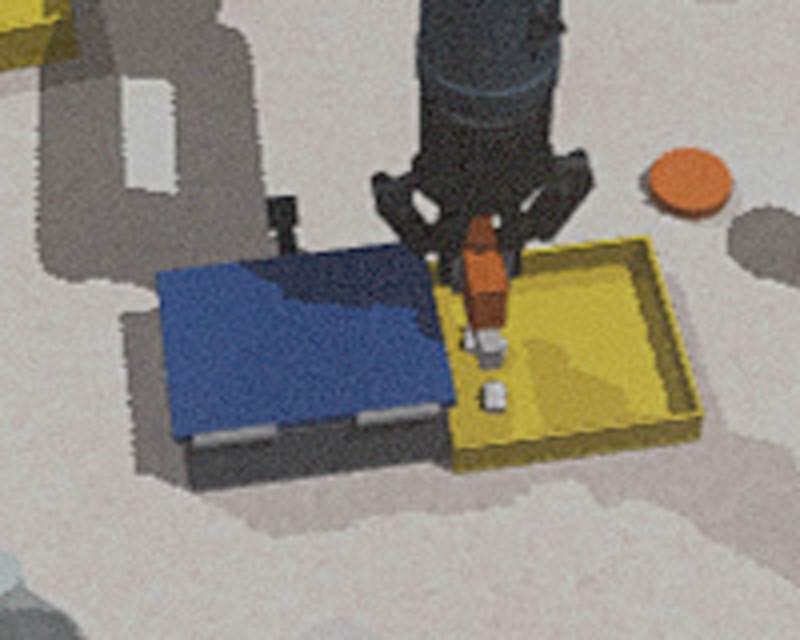

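Call:
drive_tool --pt "0.01 0 -0.01 0 0 0 0" --pt "0.01 0 -0.02 0 0 0 0" --pt "0.01 0 -0.02 0 0 0 0" --pt "0.01 -0.02 -0.01 0.01 0 0.04 0" --pt "0.01 -0.027 0 0.016 0 0.04 0" --pt "0.01 -0.027 0 0.016 0 0.04 0" --pt "0.01 -0.027 0 0.016 0 0.04 0" --pt "0.01 -0.027 0 0.016 0 0.04 0"

```text
time_s: 9.58
eef_pos: [0.4806, -0.0551, 0.2274]
tcp_rot: [[-0.078, 0.001, -0.997], [0.997, -0.001, -0.078], [-0.001, -1.0, -0.001]]
wrist_force: [0.3, -1.2, -2.0]
gripper_width: 0.0231
```

```bash
python3 -c "
from h import *
plan([.498,-.343,.205],-.25);im=snap('scene','s7.png')
a=cv2.resize(im[170:330,220:420],None,fx=4,fy=4,interpolation=cv2.INTER_CUBIC);cv2.imwrite('pics/s7c.png',np.clip(a*1.5,0,255).astype('uint8'))"
```

```text
t 9.58 pos [ 0.4806 -0.0551  0.2274] w 0.0231 F [ 0.2791 -1.1638 -1.9781]
rotvec [ 0.0016  0.3279 -0.0006] n 2.7324015386036105 | shift in NEW axes [-0.2746  0.0224 -0.0881] | in present axes [-0.2883  0.0227  0.0051]
```

View pics/s7c.png

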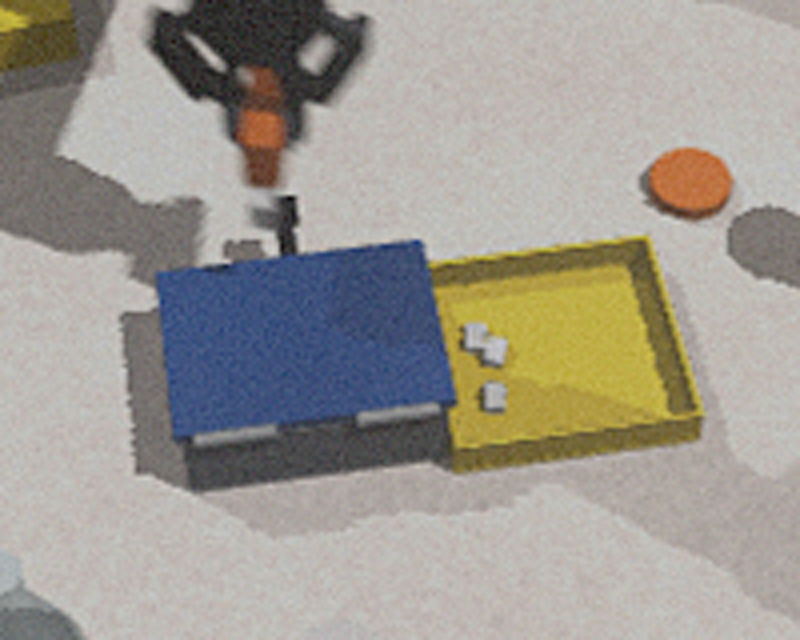

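All three chips lie in the tray at crop positions (475,336), (494,352) and (495,397), and the lid is clear. Next the scraper goes back to the mat.

Call:
drive_tool --pt "0.01 0 0 0 0 0.11 0" --pt "0.01 0 0 0 0 0.11 0" --pt "0.01 0 0 0 0 0.08 0" --pt "0.01 -0.015 0 -0.006 0 0 0" --pt "0.01 -0.025 0 -0.009 0 0 0" --pt "0.01 -0.03 0 -0.01 0 0 0" --pt "0.01 -0.03 0 -0.01 0 0 0" --pt "0.01 -0.03 0 -0.01 0 0 0"

```text
time_s: 10.3
eef_pos: [0.4965, -0.1917, 0.2273]
tcp_rot: [[0.218, 0.001, -0.976], [0.976, -0.001, 0.218], [-0.0, -1.0, -0.001]]
wrist_force: [1.0, 0.3, -0.5]
gripper_width: 0.0233
```

Call:
drive_tool --pt "0.01 -0.03 0 -0.01 0 0 0" --pt "0.01 -0.03 0.002 -0.01 0 0 0" --pt "0.01 -0.025 0.004 -0.008 0 0 0" --pt "0.01 -0.012 0.004 -0.004 0 0 0" --pt "0.01 0 0 0 0 0 0" --pt "0.01 0 0 0 0 0 0"

```text
time_s: 10.8
eef_pos: [0.506, -0.2917, 0.2161]
tcp_rot: [[0.22, -0.001, -0.976], [0.976, 0.001, 0.22], [0.001, -1.0, 0.001]]
wrist_force: [-0.0, 1.0, -1.8]
gripper_width: 0.0231
```

```bash
python3 -c "
from h import *
plan([.498,-.343,.103],-.25)"
```

```text
t 10.8 pos [ 0.506  -0.2917  0.2161] w 0.0231 F [-0.0184  1.0175 -1.7622]
rotvec [-0.0012  0.0285  0.0012] n 0.2375344926772258 | shift in NEW axes [-0.0517  0.1131 -0.0049] | in present axes [-0.0519  0.1131 -0.0036]
```

Call:
drive_tool --pt "0.01 -0.012 0 -0.001 0 0.028 0" --pt "0.01 -0.018 0 -0.002 0 0 0" --pt "0.01 -0.015 0.01 -0.002 0 0 0" --pt "0.01 -0.007 0.018 0 0 0 0" --pt "0.01 0 0.022 0 0 0 0" --pt "0.01 0 0.022 0 0 0 0" --pt "0.01 0 0.018 0 0 0 0" --pt "0.01 0 0.012 0 0 0 0"

```text
time_s: 11.47
eef_pos: [0.498, -0.3424, 0.1119]
tcp_rot: [[0.245, -0.002, -0.969], [0.969, 0.002, 0.245], [0.002, -1.0, 0.003]]
wrist_force: [-0.1, 0.5, -0.8]
gripper_width: 0.0233
```

Call:
drive_tool --pt "0.01 0 0.005 0 0 0 0" --pt "0.01 0 0 0 0 0 0" --pt "0.01 0 0 0 0 0 0"

```text
time_s: 11.72
eef_pos: [0.4993, -0.3435, 0.1099]
tcp_rot: [[0.245, 0.001, -0.969], [0.969, -0.001, 0.245], [-0.0, -1.0, -0.001]]
wrist_force: [0.3, -0.0, -1.7]
gripper_width: 0.0235
```

```bash
python3 -c "
from h import *
plan([.498,-.343,.103],-.25);snap('wrist','w8.png')"
```

```text
t 11.72 pos [ 0.4993 -0.3435  0.1099] w 0.0235 F [ 0.3409 -0.0346 -1.7398]
rotvec [ 0.0007  0.0023 -0.0004] n 0.019527675749903113 | shift in NEW axes [0.0002 0.0069 0.0014] | in present axes [0.0002 0.0069 0.0014]
```

View pics/w8.png

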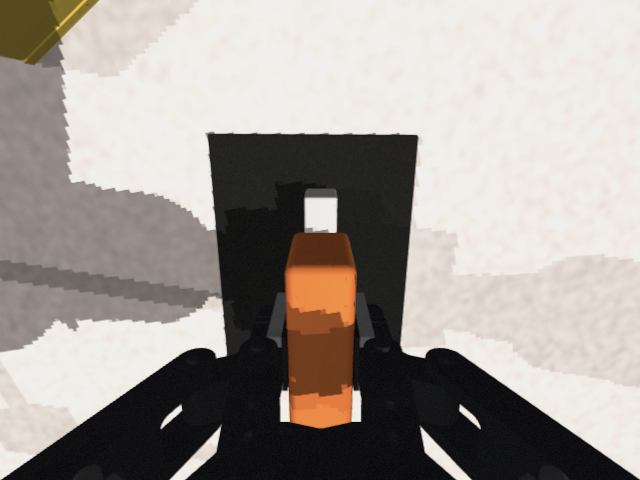

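The blade (320,210) sits central and square over the mat. Lowering the last 7 mm.

Call:
drive_tool --pt "0.01 0 0.003 0 0 0 0" --pt "0.01 0 0.002 0 0 0 0" --pt "0.01 0 0.001 0 0 0 0" --pt "0.01 0 0.0005 0 0 0 0" --pt "0.01 0 0 0 0 0 0" --pt "0.01 0 0 0 0 0 0"

```text
time_s: 12.27
eef_pos: [0.4989, -0.3434, 0.103]
tcp_rot: [[0.245, 0.0, -0.969], [0.969, -0.0, 0.245], [-0.0, -1.0, -0.0]]
wrist_force: [0.4, 0.4, -1.1]
gripper_width: 0.0235
```

Call:
drive_tool --pt "0.01 0 0.0005 0 0 0 0" --pt "0.01 0 0.0005 0 0 0 0" --pt "0.01 0 0 0 0 0 0"

```text
time_s: 12.52
eef_pos: [0.4989, -0.3434, 0.1027]
tcp_rot: [[0.245, 0.0, -0.969], [0.969, -0.0, 0.245], [-0.0, -1.0, -0.0]]
wrist_force: [-1.2, 1.7, 4.7]
gripper_width: 0.0235
```

Call:
drive_tool --pt "0.03 0 0 0 0 0 0" --pt "0.04 0 0 0 0 0 0" --pt "0.055 0 0 0 0 0 0" --pt "0.075 0 0 0 0 0 0" --pt "0.08 0 -0.003 0 0 0 0" --pt "0.08 0 -0.01 0 0 0 0" --pt "0.08 0 -0.02 0 0 0 0" --pt "0.08 0 -0.025 0 0 0 0"

```text
time_s: 13.18
eef_pos: [0.4982, -0.3427, 0.1596]
tcp_rot: [[0.245, -0.002, -0.969], [0.969, 0.002, 0.245], [0.002, -1.0, 0.003]]
wrist_force: [0.5, -0.3, 0.6]
gripper_width: 0.0803
```

Call:
drive_tool --pt "0.08 0 -0.025 0 0 0 0" --pt "0.08 0 -0.025 0 0 0 0" --pt "0.08 0 -0.02 0 0 0 0" --pt "0.08 0 -0.01 0 0 0 0" --pt "0.08 0 0 0 0 0 0"

```text
time_s: 13.6
eef_pos: [0.4998, -0.3442, 0.2434]
tcp_rot: [[0.245, 0.004, -0.969], [0.969, -0.004, 0.245], [-0.003, -1.0, -0.005]]
wrist_force: [-0.7, -0.1, 0.2]
gripper_width: 0.08
```

```bash
python3 -c "
from h import *
p=c2w(-.1075,0);print(p)
plan([*p,.20],.28);snap('wrist','w9.png')"
```

```text
[ 0.4618 -0.0494]
t 13.6 pos [ 0.4998 -0.3442  0.2434] w 0.08 F [-0.7004 -0.0731  0.1559]
rotvec [ 0.0043 -0.5277 -0.0044] n 4.397536876749088 | shift in NEW axes [ 0.2938  0.0434 -0.0449] | in present axes [0.2766 0.042  0.1094]
```

View pics/w9.png

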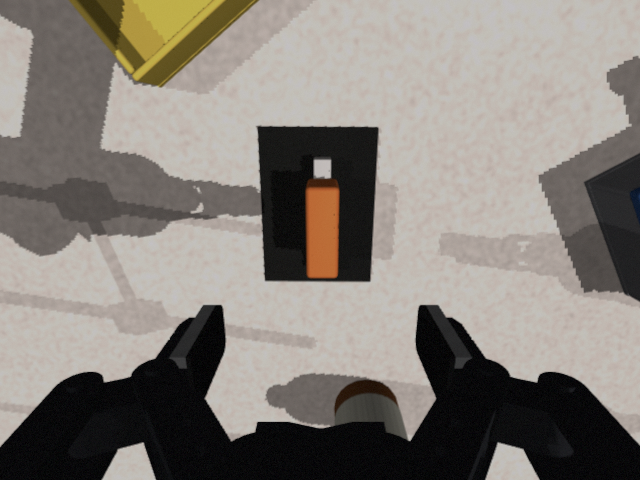

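The scraper stands upright on the mat at (322,230). Turning and moving to the lid grip.

Call:
drive_tool --pt "0.08 0 0 0 0 -0.1 0" --pt "0.08 0 0 0 0 -0.11 0" --pt "0.08 0 0 0 0 -0.11 0" --pt "0.08 0 0 0 0 -0.11 0" --pt "0.07 0.015 0 -0.002 0 -0.098 0" --pt "0.06 0.028 0.002 -0.005 0 0 0" --pt "0.06 0.032 0.005 -0.005 0 0 0" --pt "0.06 0.032 0.005 -0.005 0 0 0"

```text
time_s: 14.32
eef_pos: [0.4861, -0.2344, 0.2257]
tcp_rot: [[-0.275, -0.003, -0.961], [0.961, 0.002, -0.275], [0.003, -1.0, 0.002]]
wrist_force: [-0.0, 0.5, -0.6]
gripper_width: 0.0598
```

Call:
drive_tool --pt "0.06 0.032 0.005 -0.005 0 0 0" --pt "0.06 0.032 0.005 -0.005 0 0 0" --pt "0.06 0.032 0.005 -0.005 0 0 0" --pt "0.06 0.032 0.005 -0.005 0 0 0" --pt "0.06 0.032 0.005 -0.004 0 0 0" --pt "0.06 0.02 0.003 -0.003 0 0 0" --pt "0.06 0.007 0.003 -0.001 0 0 0" --pt "0.06 0 0 0 0 0 0"

```text
time_s: 14.98
eef_pos: [0.4608, -0.0464, 0.1951]
tcp_rot: [[-0.279, -0.004, -0.96], [0.96, 0.001, -0.279], [0.002, -1.0, 0.003]]
wrist_force: [-0.7, -0.1, -0.3]
gripper_width: 0.0601
```

```bash
python3 -c "
from h import *
p=c2w(-.1075,0)
plan([*p,.114],.28);cm=eyes.camera_model('wrist');print(proj(cm,[*p,.071]));snap('wrist','w10.png')"
```

```text
t 14.98 pos [ 0.4608 -0.0464  0.1951] w 0.0601 F [-0.6717 -0.0688 -0.287 ]
rotvec [-0.0032  0.0028  0.0024] n 0.02652309503255891 | shift in NEW axes [-0.0032  0.0811 -0.0001] | in present axes [-0.0034  0.0811 -0.0003]
(np.float64(316.1566637447357), np.float64(269.61155514292585))
```

View pics/w10.png

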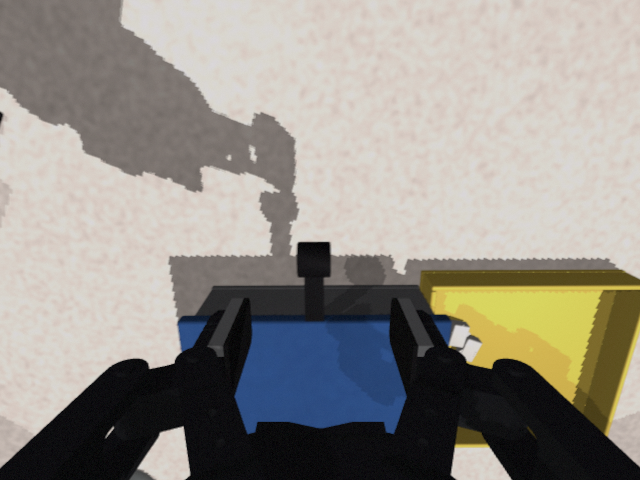

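```bash
python3 -c "
from h import *
cm=eyes.camera_model('wrist')
p=c2w(-.1075,0);print(proj(cm,[*p,.06]))
t=np.linspace(0,6.283,60)
for yy in (-.01,.01):
  q=np.array([proj(cm,[*c2w(-.1075+.011*np.cos(a),yy),.06+.011*np.sin(a)]) for a in t]);print(q.min(0),q.max(0))
# lid edge check
print([proj(cm,[*c2w(-.0675,y),.065]) for y in(-.0875,.0875)])
im=cv2.imread('pics/w10.png');a=cv2.resize(im[220:340,260:380],None,fx=5,fy=5,interpolation=cv2.INTER_CUBIC);cv2.imwrite('pics/w10c.png',np.clip(a*2.,0,255).astype('uint8'))
"
```

```text
(np.float64(319.1318721756319), np.float64(261.3840012631825))
[301.9095 243.4181] [303.5895 279.4515]
[334.714  243.4488] [336.3072 279.4771]
[(np.float64(180.75073569592868), np.float64(323.1765914051969)), (np.float64(457.2494872513465), np.float64(323.33744835384965))]
```

View pics/w10c.png

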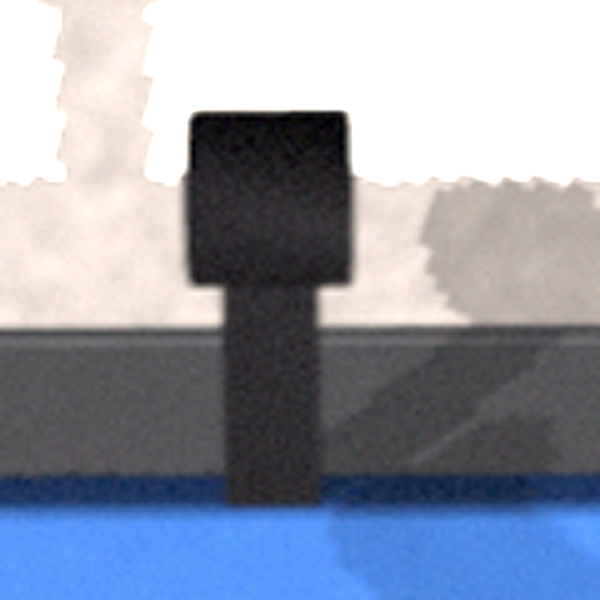

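Call:
drive_tool --pt "0.06 -0.0035 0.008 0 0 0 0" --pt "0.06 0 0.015 0 0 0 0" --pt "0.06 0 0.018 0 0 0 0" --pt "0.06 0 0.018 0 0 0 0" --pt "0.06 0 0.014 0 0 0 0" --pt "0.05 0 0.008 0 0 0 0" --pt "0.045 0 0 0 0 0 0" --pt "0.04 0 0 0 0 0 0"

```text
time_s: 15.7
eef_pos: [0.4634, -0.0525, 0.1156]
tcp_rot: [[-0.275, -0.001, -0.961], [0.961, 0.0, -0.275], [0.0, -1.0, 0.001]]
wrist_force: [0.9, -0.3, 0.2]
gripper_width: 0.0403
```

```bash
python3 -c "
from h import *
p=c2w(-.1075,-.0005)
plan([*p,.114],.28);snap('wrist','w11.png')"
```

```text
t 15.7 pos [ 0.4634 -0.0525  0.1156] w 0.0403 F [ 0.8863 -0.2977  0.2197]
rotvec [-0.0007 -0.0011  0.0004] n 0.008790538958344215 | shift in NEW axes [0.0029 0.0016 0.0007] | in present axes [0.0029 0.0016 0.0007]
```

View pics/w11.png

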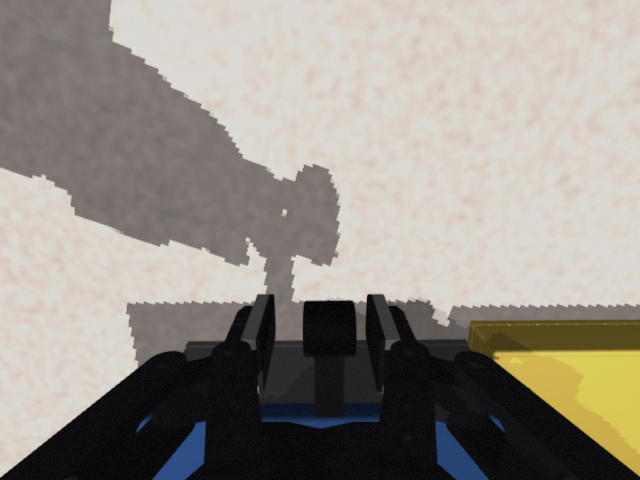

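The lug centre is at column 329 and the jaw centre at 320.5, so I'll shift +3 mm and close.

Call:
drive_tool --pt "0.04 0.003 0.001 0.0005 0 0 0" --pt "0.04 0 0 0 0 0 0" --pt "0.035 0 0 0 0 0 0" --pt "0.03 0 0 0 0 0 0" --grip_force 20

```text
time_s: 16.08
eef_pos: [0.4622, -0.0488, 0.1154]
tcp_rot: [[-0.277, 0.001, -0.961], [0.961, -0.0, -0.277], [-0.001, -1.0, -0.001]]
wrist_force: [0.1, 0.1, -0.3]
gripper_width: 0.0297
```

```bash
python3 -c "
from h import *
p=c2w(-.1075,-.0005)
plan([*p,.114],.28);im=snap('wrist','w12.png');a=cv2.resize(im[260:440,200:440],None,fx=3,fy=3);cv2.imwrite('pics/w12c.png',np.clip(a*2.,0,255).astype('uint8'))"
```

```text
t 16.08 pos [ 0.4622 -0.0488  0.1154] w 0.0297 F [ 0.0956  0.1192 -0.3355]
rotvec [ 0.0009  0.0006 -0.0007] n 0.007761019487830929 | shift in NEW axes [-0.001   0.0014  0.0006] | in present axes [-0.001   0.0014  0.0006]
```

View pics/w12c.png

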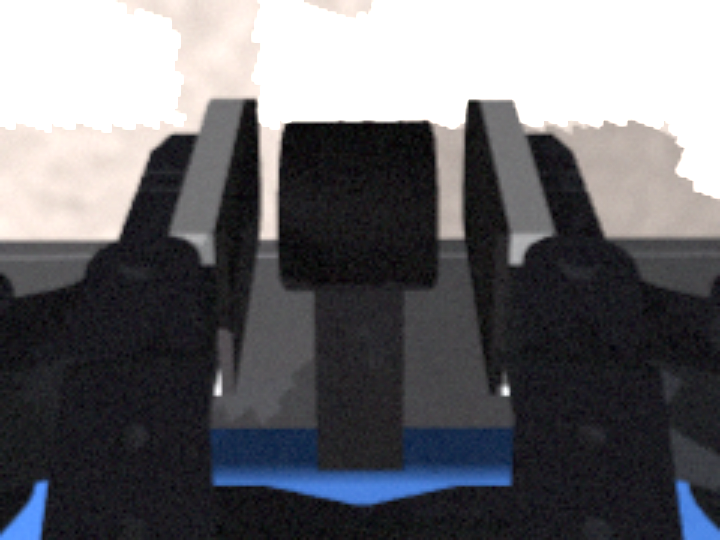

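Call:
drive_tool --pt "0.025 -0.0005 0.0005 0 0 0 0" --pt "0.02 0 0 0 0 0 0" --pt "0.01 0 0 0 0 0 0" --pt "0.01 0 0 0 0 0 0" --pt "0.01 0 0 0 0 0 0" --pt "0.01 0 0 0 0 0 0" --grip_force 40

```text
time_s: 16.63
eef_pos: [0.4622, -0.0493, 0.1146]
tcp_rot: [[-0.277, 0.0, -0.961], [0.961, -0.0, -0.277], [-0.0, -1.0, -0.0]]
wrist_force: [-0.8, 0.3, 5.4]
gripper_width: 0.019
```

```bash
python3 -c "
from h import *
p=c2w(-.1075,-.0005)
plan([*p,.114],.28)
for th in np.radians(np.arange(0,91,7.5)):
  print(round(np.degrees(th),1),'fwd %.4f up %.4f'%(.17*(1-np.cos(th)),.17*np.sin(th)))"
```

```text
t 16.63 pos [ 0.4622 -0.0493  0.1146] w 0.019 F [-0.7523  0.2698  5.4216]
rotvec [ 0.0002  0.0003 -0.0002] n 0.0025420406800992644 | shift in NEW axes [-0.0005  0.0006  0.0004] | in present axes [-0.0005  0.0006  0.0004]
0.0 fwd 0.0000 up 0.0000
7.5 fwd 0.0015 up 0.0222
15.0 fwd 0.0058 up 0.0440
22.5 fwd 0.0129 up 0.0651
30.0 fwd 0.0228 up 0.0850
37.5 fwd 0.0351 up 0.1035
45.0 fwd 0.0498 up 0.1202
52.5 fwd 0.0665 up 0.1349
60.0 fwd 0.0850 up 0.1472
67.5 fwd 0.1049 up 0.1571
75.0 fwd 0.1260 up 0.1642
82.5 fwd 0.1478 up 0.1685
90.0 fwd 0.1700 up 0.1700
```

Call:
drive_tool --pt "0.01 0 -0.0111 -0.0004 0 0 0" --pt "0.01 0 -0.0111 -0.0011 0 0 0" --pt "0.01 0 -0.011 -0.0018 0 0 0" --pt "0.01 0 -0.0108 -0.0025 0 0 0" --pt "0.01 0 -0.0106 -0.0032 0 0 0" --pt "0.01 0 -0.0105 -0.0039 0 0 0" --pt "0.01 0 0 0 0 0 0" --pt "0.01 0 0 0 0 0 0"

```text
time_s: 17.3
eef_pos: [0.4745, -0.0456, 0.1792]
tcp_rot: [[-0.277, 0.0, -0.961], [0.961, -0.0, -0.277], [-0.0, -1.0, -0.0]]
wrist_force: [0.3, 0.4, -1.7]
gripper_width: 0.0192
```

```bash
cat >> h.py <<'E'
def lid():
    s=readout.get_state();p=np.array(s['eef_pos']);d=np.array([p[0]-.4622,p[1]+.0493])
    f=d@[np.cos(A),np.sin(A)];l=d@[-np.sin(A),np.cos(A)];u=p[2]-.1146
    r=np.hypot(.17-f,u)
    print('t',s['time_s'],'fwd %.4f lat %.4f up %.4f'%(f,l,u),'angle',np.degrees(np.arctan2(u,.17-f)),'r',r,'w',s['gripper_width'],'F',np.array(s['wrist_force']),'rot',np.array(s['tcp_rot']))
E
python3 -c "
from h import *
lid();snap('wrist','w13.png')"
```

```text
t 17.3 fwd 0.0128 lat 0.0001 up 0.0646 angle 22.33186521117851 r 0.16989789765962862 w 0.019167876230716856 F [ 0.3351  0.4025 -1.7481] rot [[-0.2768  0.0002 -0.9609]
 [ 0.9609 -0.0001 -0.2768]
 [-0.0001 -1.     -0.0002]]
```

View pics/w13.png

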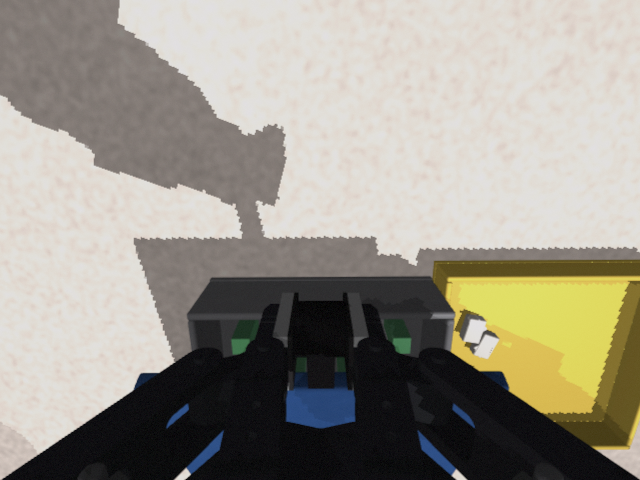

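The lid is opening: the case interior shows at (320,330), the grip is between the pads, forces are low and the arc radius is 170 mm. Continuing.

Call:
drive_tool --pt "0.01 0 -0.0101 -0.0046 0 0 0" --pt "0.01 0 -0.0098 -0.0053 0 0 0" --pt "0.01 0 -0.0094 -0.0058 0 0 0" --pt "0.01 0 -0.0091 -0.0065 0 0 0" --pt "0.01 0 -0.0086 -0.0071 0 0 0" --pt "0.01 0 -0.0081 -0.0076 0 0 0" --pt "0.01 0 -0.0076 -0.0081 0 0 0" --pt "0.01 0 0 0 0 0 0"

```text
time_s: 18.02
eef_pos: [0.5178, -0.033, 0.2419]
tcp_rot: [[-0.277, -0.002, -0.961], [0.961, 0.001, -0.277], [0.001, -1.0, 0.001]]
wrist_force: [-2.3, 0.1, -2.7]
gripper_width: 0.0198
```

```bash
python3 -c "
from h import *
lid();im=snap('scene','s14.png');a=cv2.resize(im[130:330,200:420],None,fx=3,fy=3);cv2.imwrite('pics/s14c.png',np.clip(a*1.5,0,255).astype('uint8'))"
```

```text
t 18.0167 fwd 0.0580 lat 0.0003 up 0.1273 angle 48.646444910386364 r 0.16956900572055567 w 0.01976834327273554 F [-2.3041  0.0871 -2.695 ] rot [[-0.2768 -0.0016 -0.9609]
 [ 0.9609  0.0006 -0.2768]
 [ 0.001  -1.      0.0014]]
```

View pics/s14c.png

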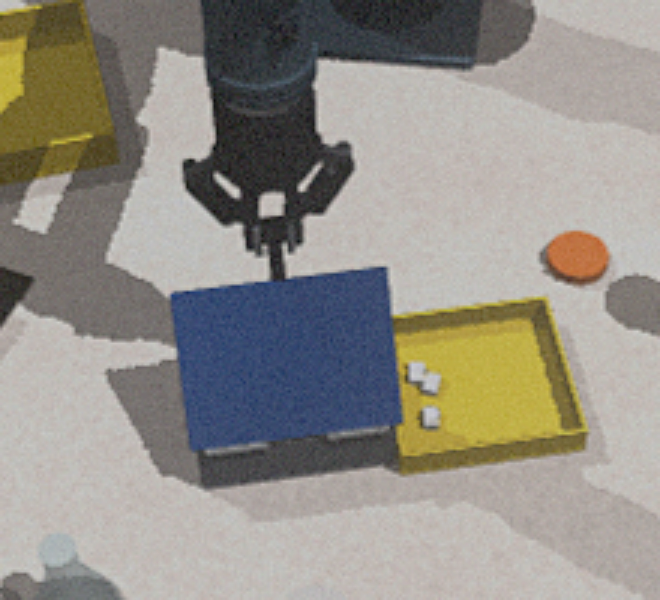

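The lid is at about 49° with the grip well held and the three chips in the tray. Continuing.

Call:
drive_tool --pt "0.01 0 -0.0071 -0.0086 0 0 0" --pt "0.01 0 -0.0065 -0.0091 0 0 0" --pt "0.01 0 -0.0058 -0.0094 0 0 0" --pt "0.01 0 -0.0053 -0.0098 0 0 0" --pt "0.01 0 -0.0046 -0.0101 0 0 0" --pt "0.01 0 -0.0039 -0.0105 0 0 0" --pt "0.01 0 -0.0032 -0.0106 0 0 0" --pt "0.01 0 0 0 0 0 0"

```text
time_s: 18.73
eef_pos: [0.5832, -0.0138, 0.2776]
tcp_rot: [[-0.277, -0.002, -0.961], [0.961, 0.001, -0.277], [0.002, -1.0, 0.002]]
wrist_force: [-3.4, 1.9, -0.6]
gripper_width: 0.0191
```

```bash
python3 -c "
from h import *
lid()"
```

```text
t 18.7333 fwd 0.1261 lat 0.0007 up 0.1630 angle 74.9114739709738 r 0.16881414779510762 w 0.019099503539122323 F [-3.3929  1.9003 -0.5728] rot [[-0.2769 -0.0021 -0.9609]
 [ 0.9609  0.0013 -0.2769]
 [ 0.0018 -1.      0.0016]]
```

Call:
drive_tool --pt "0.01 0 -0.003 -0.0108 0 0 0" --pt "0.01 0 -0.002 -0.011 0 0 0" --pt "0.01 0 -0.0012 -0.0095 0 0 0" --pt "0.01 0 -0.0006 -0.0065 0 0 0" --pt "0.01 0 -0.0002 -0.004 0 0 0" --pt "0.01 0 0 -0.0018 0 0 0" --pt "0.01 0 0 0 0 0 0" --pt "0.01 0 0 0 0 0 0"

```text
time_s: 19.4
eef_pos: [0.6239, -0.0018, 0.2837]
tcp_rot: [[-0.277, -0.004, -0.961], [0.961, 0.001, -0.277], [0.003, -1.0, 0.003]]
wrist_force: [-3.0, 4.5, -7.2]
gripper_width: 0.0192
```

```bash
python3 -c "
from h import *
lid();im=snap('scene','s15.png');a=cv2.resize(im[80:330,200:420],None,fx=2.4,fy=2.4);cv2.imwrite('pics/s15c.png',np.clip(a*1.5,0,255).astype('uint8'));snap('wrist','w15.png')
im=snap('top','t15.png')
a=cv2.resize(im[130:290,230:510],None,fx=2.8,fy=2.8,interpolation=cv2.INTER_CUBIC);cv2.imwrite('pics/t15c.png',np.clip(a*1.6,0,255).astype('uint8'))
"
```

```text
t 19.4 fwd 0.1685 lat 0.0010 up 0.1691 angle 89.50740679772801 r 0.169136138624202 w 0.019224972698550242 F [-3.0087  4.4533 -7.2395] rot [[-0.2769 -0.0039 -0.9609]
 [ 0.9609  0.0015 -0.2769]
 [ 0.0025 -1.      0.0033]]
```

View pics/s15c.png

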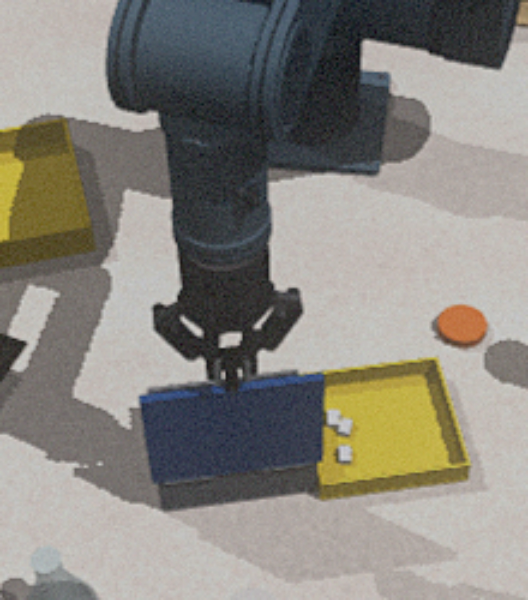

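View pics/t15c.png

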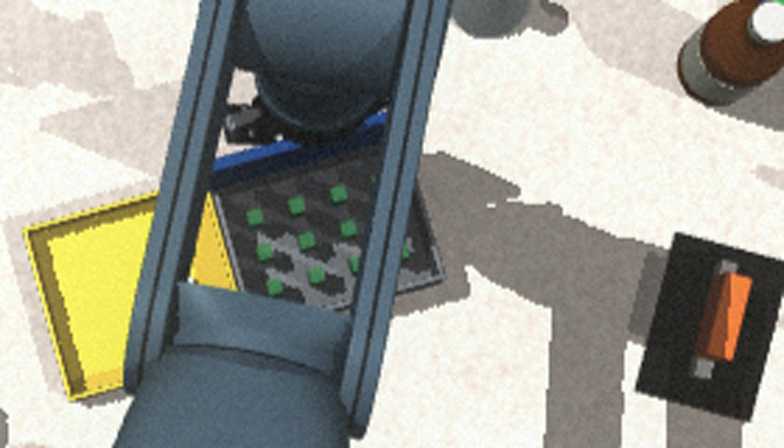

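View pics/w15.png

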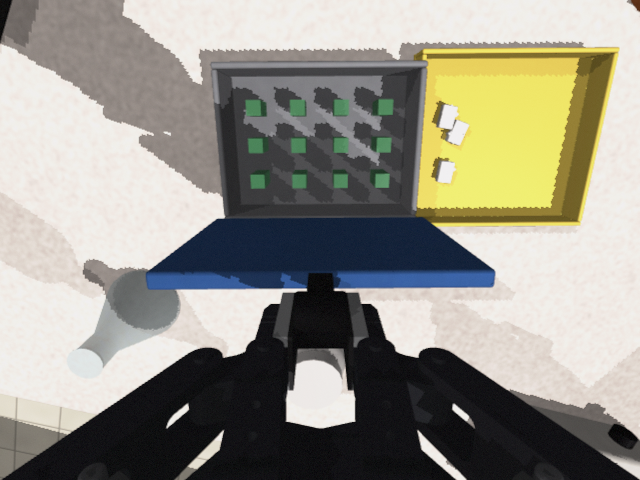

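```bash
python3 -c "
from h import *
cm=eyes.camera_model('wrist')
for deg in(87,88.5,90,91.5):
  t=np.radians(deg);r=[]
  for off in(-.005,.005):   # +: lid top side
    for y in(-.0875,.0875):
      # direction from hinge to free edge
      dx,dz=-np.cos(t),np.sin(t); nx,nz=np.sin(t),np.cos(t)
      x=.0625+dx*.13+nx*off; z=.06+dz*.13+nz*off
      r.append(proj(cm,[*c2w(x,y),z]))
  print(deg,np.array(r).round(1).tolist())
  x=.0625-np.cos(t)*.17;print(proj(cm,[*c2w(x,0),.06+.17*np.sin(t)]))
im=cv2.imread('pics/w15.png');a=cv2.resize(im[250:310,130:230],None,fx=7,fy=7);cv2.imwrite('pics/w15a.png',np.clip(a*2.,0,255).astype('uint8'))
a=cv2.resize(im[250:310,420:520],None,fx=7,fy=7);cv2.imwrite('pics/w15b.png',np.clip(a*2.,0,255).astype('uint8'))
print([proj(cm,[*c2w(-.0625,y),.055]) for y in(-.0825,.0825)],[proj(cm,[*c2w(.0725+xx-.0,.0851+yy),.03]) for xx,yy in((0,0),(0,.158),(-.147,0),(-.147,.158))])
"
```

```text
87 [[142.6, 273.0], [497.4, 272.5], [145.2, 291.9], [494.9, 291.4]]
(np.float64(320.5441265210395), np.float64(320.12283378174703))
88.5 [[143.4, 279.5], [496.6, 279.1], [146.2, 298.0], [493.9, 297.5]]
(np.float64(320.5445424871377), np.float64(330.3677352415641))
90 [[144.3, 286.0], [495.8, 285.5], [147.2, 304.0], [492.8, 303.5]]
(np.float64(320.5438423728683), np.float64(340.2796167218052))
91.5 [[145.2, 292.2], [494.8, 291.8], [148.4, 309.8], [491.7, 309.3]]
(np.float64(320.5420586451212), np.float64(349.83783293391406))
[(np.float64(210.06794247912467), np.float64(63.757744913147604)), (np.float64(429.1376814673339), np.float64(63.79959272064468))] [(np.float64(410.7742799934286), np.float64(227.27537904762383)), (np.float64(579.4913551907994), np.float64(227.11401928005745)), (np.float64(424.7247017616868), np.float64(52.44271364104614)), (np.float64(619.4345523530842), np.float64(52.49542896737455))]
```

View pics/w15a.png

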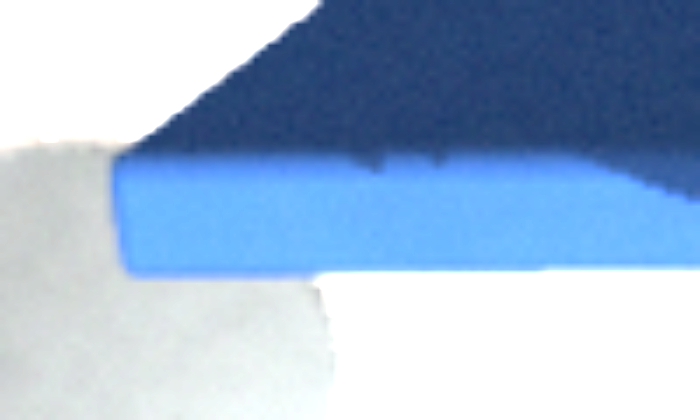

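View pics/w15b.png

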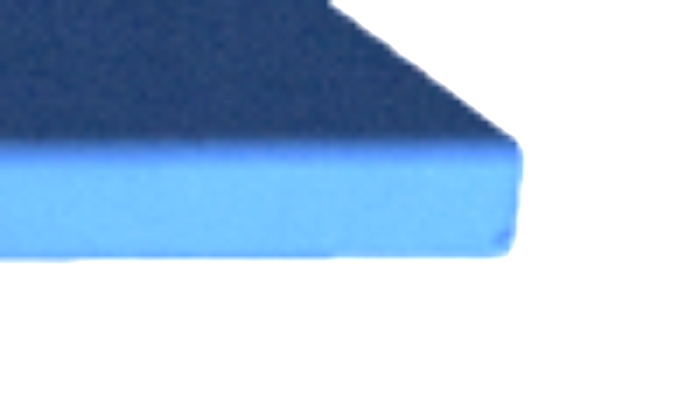

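```bash
python3 -c "
from h import *
im=cv2.imread('pics/w15.png')
t=[]
for (u,v) in [(215,65),(424,60),(615,50),(580,222),(225,216),(418,216)]:
  a=im[v-18:v+18,u-24:u+24] if u<615 else im[v-18:v+18,u-24:u+24]
  a=cv2.resize(a,(260,195),interpolation=cv2.INTER_CUBIC);t.append(np.clip(a*1.2,0,255).astype('uint8'));print(a.shape)
cv2.imwrite('pics/w15t.png',np.vstack([np.hstack(t[:3]),np.hstack(t[3:])]))
P=np.array([[0,0],[.0128,.0646],[.058,.1273],[.1261,.163],[.1685,.1691]])
from scipy.optimize import least_squares as ls
f=ls(lambda q:np.hypot(P[:,0]-q[0],P[:,1]-q[1])-q[2],[.17,0,.17]);print(f.x,f.fun)
q=f.x;a=np.arctan2(P[:,1]-q[1],q[0]-P[:,0]);print(np.degrees(a-a[0]))
"
```

```text
(195, 260, 3)
(195, 260, 3)
(195, 260, 3)
(195, 260, 3)
(195, 260, 3)
(195, 260, 3)
[ 0.1693 -0.0005  0.1694] [-0.0001  0.0001  0.0001 -0.0003  0.0002]
[ 0.     22.4146 48.7749 75.0273 89.5585]
```

View pics/w15t.png

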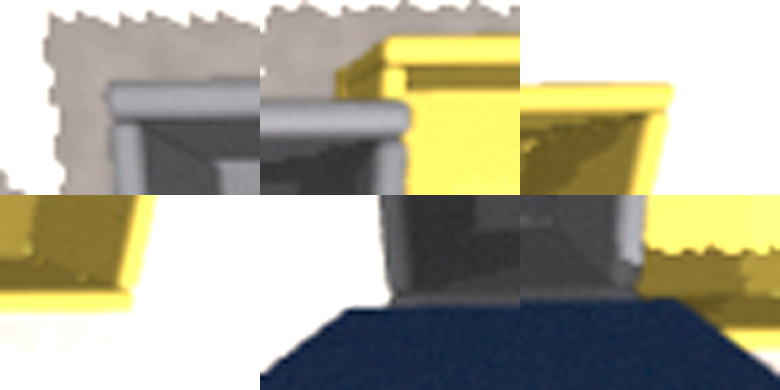

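```bash
python3 -c "
from h import *
from scipy.optimize import least_squares as ls
cm=eyes.camera_model('wrist');R0=np.array(cm['attitude']);o0=np.array(cm['origin'])
ty=.0875+.08
fix=[((-.0625,-.0825,.055),(210.9,62.1)),((-.0625,.0825,.055),(427.3,60.5))]
tray=[((-.075,-.08,.03),(422.7,49)),((-.075,.08,.03),(619.2,47.3)),((.075,.08,.03),(580.4,225.2))]
lidp=[(0,-.005,-.0875,(216.7,218.8)),(0,-.005,.0875,(422.8,217)),(.13,-.005,-.0875,(146.4,272.4)),(.13,-.005,.0875,(494.2,270.5)),(.13,.005,-.0875,(148,289)),(.13,.005,.0875,(493,286.8))]
def res(q,pri=1):
  c=dict(cm);c['attitude']=R0@Ro.from_rotvec(q[:3]).as_matrix();c['origin']=o0+q[3:6];t=q[6];e=[]
  for (x,y,z),uv in fix:e+=list(np.array(proj(c,[*c2w(x,y),z]))-uv)
  for (x,y,z),uv in tray:e+=list(np.array(proj(c,[*c2w(q[7]+x,q[8]+y),z]))-uv)
  for r,n,y,uv in lidp:e+=list(np.array(proj(c,[*c2w(.0625-np.cos(t)*r+np.sin(t)*n,y),.06+np.sin(t)*r+np.cos(t)*n]))-uv)
  return np.r_[e,pri*q[:3]/.01,pri*q[3:6]/.003,(q[7])/.002,(q[8]-.166)/.002]
for pri in(1,.2):
  f=ls(res,[0]*6+[1.57,0,.166],args=(pri,));J=f.jac;print(pri,np.degrees(f.x[6]),'sd',np.degrees(np.sqrt(np.linalg.inv(J.T@J)[6,6])),f.x,f.fun.round(1))
"
```

```text
1 87.64426004600703 sd 0.3862965838413202 [-0.0015 -0.0028  0.0058  0.001   0.0009  0.003   1.5297 -0.0004  0.1649] [-0.6  0.7  0.2  0.8  0.4 -0.1  0.3  0.2 -0.5 -0.1  0.3 -1.   0.2 -0.7
 -0.7 -0.7  0.7 -1.2  0.4  1.1 -0.5  1.  -0.2 -0.3  0.6  0.3  0.3  1.
 -0.2 -0.5]
0.2 87.85150218495279 sd 0.5592642086913558 [ 0.0015 -0.0034  0.0059  0.0019  0.0013  0.0032  1.5333 -0.0004  0.165 ] [-0.4  0.7  0.1  0.7  0.3 -0.   0.1  0.2 -0.3 -0.1  0.3 -1.1  0.3 -0.8
 -0.7 -0.7  0.7 -1.2  0.4  1.1 -0.6  1.   0.  -0.1  0.1  0.1  0.1  0.2
 -0.2 -0.5]
```

```bash
python3 -c "
from h import *
t=[]
for f in('w12','w13','w15'):
  im=cv2.imread('pics/%s.png'%f)[280:370,260:380];a=cv2.resize(im,None,fx=2.2,fy=2.2*2,interpolation=cv2.INTER_CUBIC);t.append(np.clip(a.astype(float)*3.5,0,255).astype('uint8'))
cv2.imwrite('pics/cmp.png',np.hstack(t))"
```

```text
(no output)
```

View pics/cmp.png

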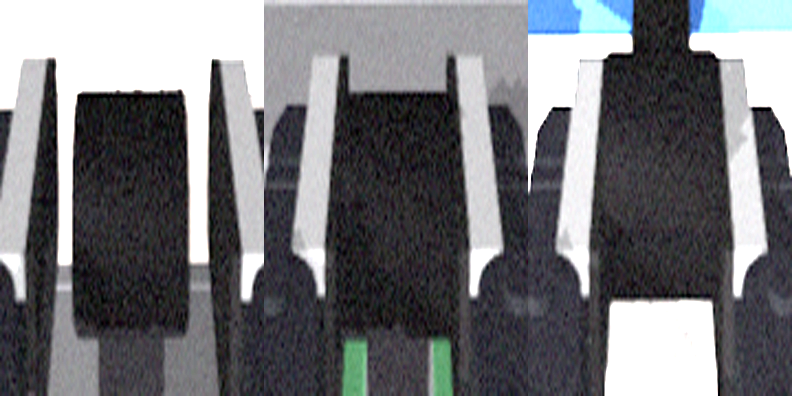

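Both checks agree that the lug slid about 3.5 mm in the pads: in the wrist view it sits 9 px nearer the robot side. The image fit gives about 87.8°, not 89.5°. I'll push 5 mm forward and measure again.

Call:
drive_tool --pt "0.01 0 0.0002 -0.002 0 0 0" --pt "0.01 0 0.0003 -0.002 0 0 0" --pt "0.01 0 0 -0.001 0 0 0" --pt "0.01 0 0 0 0 0 0" --pt "0.01 0 0 0 0 0 0" --pt "0.01 0 0 0 0 0 0"

```text
time_s: 20.05
eef_pos: [0.6287, -0.0004, 0.2838]
tcp_rot: [[-0.277, -0.003, -0.961], [0.961, 0.001, -0.277], [0.002, -1.0, 0.003]]
wrist_force: [-2.6, 4.3, -5.0]
gripper_width: 0.0193
```

```bash
python3 -c "
from h import *
lid();print(eyes.camera_model('wrist')['origin']);im=snap('wrist','w16.png')
t=[]
for (u,v) in [(215,65),(424,60),(612,50),(575,222),(225,216),(418,216),(150,280),(492,280)]:
  a=im[v-20:v+20,u-24:u+24]
  t.append(np.clip(cv2.resize(a,None,fx=4,fy=4,interpolation=cv2.INTER_CUBIC).astype(float)*1.4,0,255).astype('uint8'))
cv2.imwrite('pics/w16t.png',np.vstack([np.hstack(t[:4]),np.hstack(t[4:])]))"
```

```text
t 20.05 fwd 0.1735 lat 0.0010 up 0.1692 angle 91.1886736679395 r 0.16921885729125533 w 0.019299380584950766 F [-2.5914  4.2786 -5.036 ] rot [[-0.2768 -0.0032 -0.9609]
 [ 0.9609  0.0014 -0.2769]
 [ 0.0023 -1.      0.0027]]
[ 0.5519 -0.0239  0.3535]
```

View pics/w16t.png

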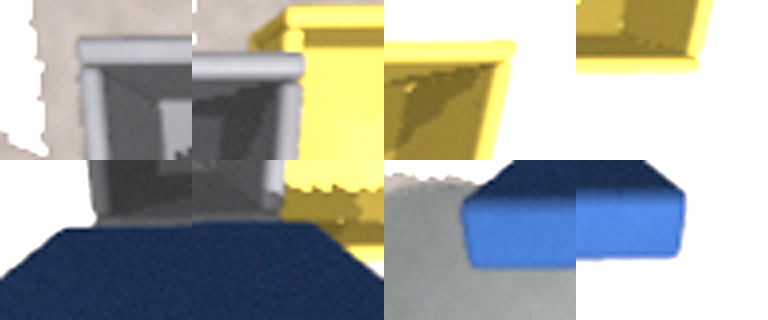

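View pics/w16.png

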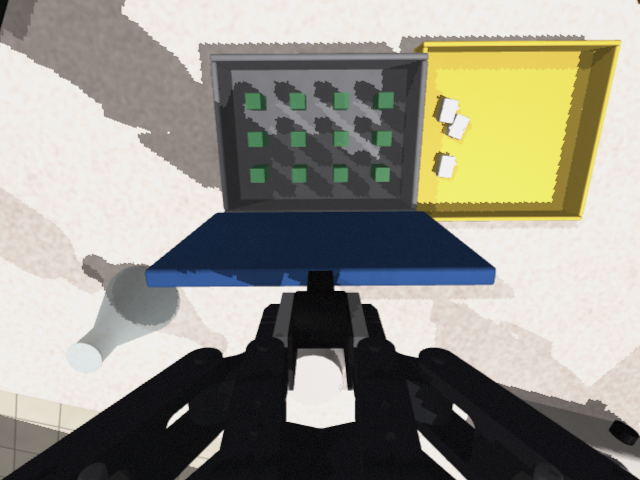

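```bash
cat > fit.py <<'E'
from h import *
from scipy.optimize import least_squares as ls
def fit(cm,F,T,L):
  R0=np.array(cm['attitude']);o0=np.array(cm['origin'])
  fix=list(zip([(-.0625,-.0825,.055),(-.0625,.0825,.055)],F)); tray=list(zip([(-.075,-.08,.03),(-.075,.08,.03),(.075,.08,.03)],T))
  lidp=[(r,n,y,uv) for (r,n,y),uv in zip([(0,-.005,-.0875),(0,-.005,.0875),(.13,-.005,-.0875),(.13,-.005,.0875),(.13,.005,-.0875),(.13,.005,.0875)],L)]
  def res(q,pri):
    c=dict(cm);c['attitude']=R0@Ro.from_rotvec(q[:3]).as_matrix();c['origin']=o0+q[3:6];t=q[6];e=[]
    for (x,y,z),uv in fix:e+=list(np.array(proj(c,[*c2w(x,y),z]))-uv)
    for (x,y,z),uv in tray:e+=list(np.array(proj(c,[*c2w(q[7]+x,q[8]+y),z]))-uv)
    for r,n,y,uv in lidp:e+=list(np.array(proj(c,[*c2w(.0625-np.cos(t)*r+np.sin(t)*n,y),.06+np.sin(t)*r+np.cos(t)*n]))-uv)
    return np.r_[e,pri*q[:3]/.01,pri*q[3:6]/.003,(q[7])/.002,(q[8]-.166)/.002]
  for pri in(1,.2):
    f=ls(res,[0]*6+[1.57,0,.166],args=(pri,));print(pri,np.degrees(f.x[6]),f.x,np.abs(f.fun).max())
E
python3 -c "
from fit import *
fit(eyes.camera_model('wrist'),[(210.5,54.5),(427.75,53)],[(423.5,41.25),(621,40.25),(581.25,220)],[(217.5,213),(424.2,211.5),(145.75,270),(495,268.25),(147.5,287),(494,284.25)])
t=[]
for f in('w12','w13','w15','w16'):
  im=cv2.imread('pics/%s.png'%f)[280:370,270:370];a=cv2.resize(im,None,fx=2,fy=2*2,interpolation=cv2.INTER_CUBIC);t.append(np.clip(a.astype(float)*3.5,0,255).astype('uint8'))
cv2.imwrite('pics/cmp2.png',np.hstack(t))
im=snap('scene','s16.png');cm=eyes.camera_model('scene')
a=cv2.resize(im[200:310,240:360],None,fx=6,fy=5.4,interpolation=cv2.INTER_CUBIC);cv2.imwrite('pics/s16c.png',np.clip(a*1.7,0,255).astype('uint8'))
for d in(87,90,93):
  t=np.radians(d);print(d,[np.round(proj(cm,[*c2w(.0625-np.cos(t)*r+np.sin(t)*.005,y),.06+np.sin(t)*r+np.cos(t)*.005]),1) for r in(.13,0) for y in(-.0875,.0875)])
"
```

```text
1 89.23963879146585 [-0.0015 -0.0033  0.0056  0.0009  0.0008  0.0028  1.5575 -0.0006  0.1645] 1.2366778728230088
0.2 89.41648267831525 [ 0.001  -0.004   0.0057  0.0016  0.0012  0.003   1.5606 -0.0006  0.1645] 1.2232486621792873
87 [array([257.2, 247.2]), array([334.7, 237.7]), array([262.7, 282. ]), array([334.1, 272.9])]
90 [array([257.5, 249.6]), array([335.2, 240.1]), array([262.7, 282.1]), array([334.1, 273. ])]
93 [array([257.7, 252.2]), array([335.8, 242.6]), array([262.7, 282.1]), array([334.1, 273. ])]
```

View pics/cmp2.png

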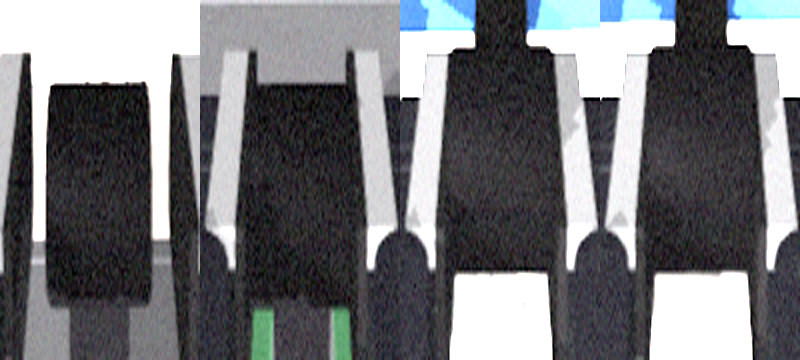

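View pics/s16c.png

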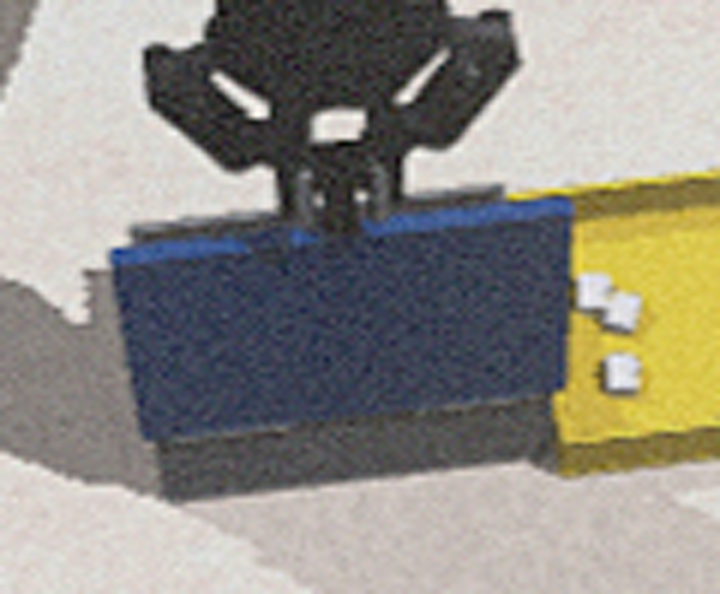

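The measurements now put the lid at about 89.3° (wrist fit), roughly 90° (scene: edges 32.5 px apart against 32.5 predicted) and about 90° (kinematics less slip). One last 1.2 mm nudge, then hold still and check.

Call:
drive_tool --pt "0.01 0 0 -0.0012 0 0 0" --pt "0.01 0 0 0 0 0 0" --pt "0.01 0 0 0 0 0 0" --pt "0.01 0 0 0 0 0 0" --pt "0.01 0 0 0 0 0 0" --pt "0.01 0 0 0 0 0 0" --pt "0.01 0 0 0 0 0 0" --pt "0.01 0 0 0 0 0 0"

```text
time_s: 20.82
eef_pos: [0.6298, -0.0001, 0.2838]
tcp_rot: [[-0.277, -0.003, -0.961], [0.961, 0.001, -0.277], [0.002, -1.0, 0.003]]
wrist_force: [-3.7, 4.2, -5.8]
gripper_width: 0.0194
```

```bash
python3 -c "
from h import *
lid();print(np.array(readout.get_state()['joint_velocities']));snap('scene','s17.png');snap('wrist','w17.png');lid()"
```

```text
t 20.8167 fwd 0.1746 lat 0.0009 up 0.1692 angle 91.572362862538 r 0.16924744896727784 w 0.01939204131153702 F [-3.6906  4.2276 -5.8366] rot [[-0.2768 -0.0033 -0.9609]
 [ 0.9609  0.0014 -0.2768]
 [ 0.0023 -1.      0.0028]]
[-0.0012 -0.0003  0.0004 -0.0005 -0.0012 -0.0008]
t 20.9167 fwd 0.1746 lat 0.0009 up 0.1692 angle 91.5731269951118 r 0.1692355967466964 w 0.01929842171519763 F [-2.5081  4.5083 -5.7476] rot [[-0.2767 -0.0033 -0.9609]
 [ 0.9609  0.0014 -0.2767]
 [ 0.0023 -1.      0.0028]]
```

View pics/s17.png

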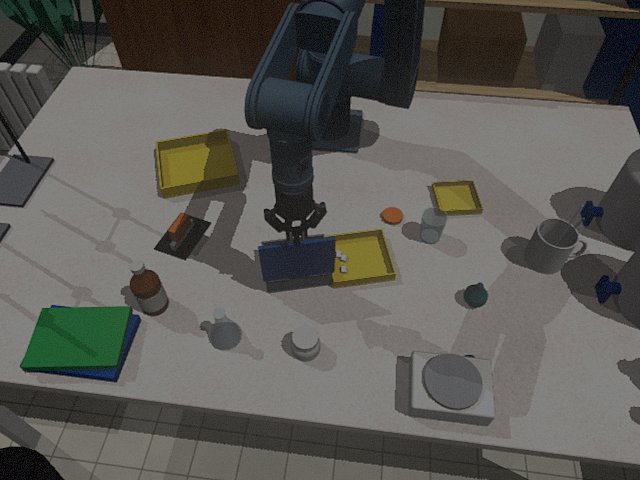

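View pics/w17.png

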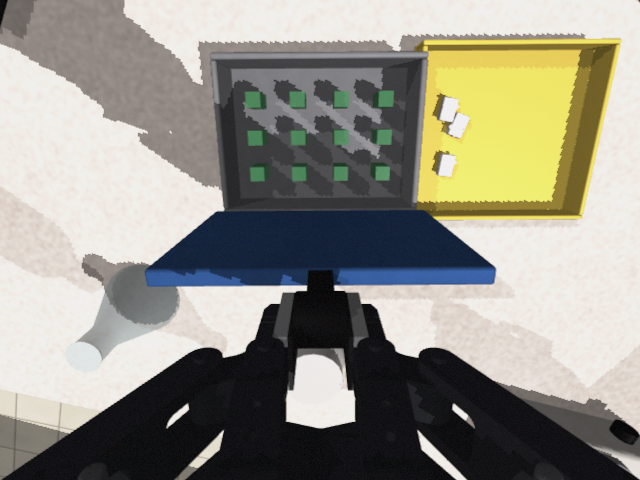

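The scene view shows the scraper standing on its mat (180,232), the chips in the tray (342,260) and the bystanders where they were. The lid is upright and held, and the arm is still. Handing in.

```bash
python3 -c "
from rig import close_job
print(close_job())"
```

```text
the job is handed in; nothing more can be done
None
```

I wiped all three chips off the lid into the middle-sized tray and stood the scraper back upright on its mat. Then I swung the lid up by its grip and handed the job in at about 21 s, still holding it upright.

**Last checks:** the pictures show all three chips in the tray, the scraper standing on the mat, and the bystanders in view where they started. The lid was still, the grip was closed on the lug at 19 mm, and the wrist force was about 8 N.

**Lid angle:** the readings disagreed.
- Arm travel alone gave 91.6°. The pictures showed the lug had slid about 3.5 mm in the pads, which brings that to about 90°.
- Before a last 1.2 mm push (worth about 0.4°), the wrist picture gave 89.3° and the scene picture about 90°. I did not fit the pictures again after it.
- I put the lid within about 1° of upright. That slide was the only irregularity.

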